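# Snap the converter board onto its barbed standoffs

## Task

Pick up the air-gauge converter board by its aluminium block, set it over the three barbed posts of the open housing with its single-hole end over the single post, and press it down until all three have clicked through and the board lies fully home on all three shoulders. Press gently, with force enough to click the barbs through but never more than 20 N on any one shoulder or on the housing itself. Leave everything else on the bench where it is.

Things in the scene. Friction and masses are not known exactly. Their poses are not given: they have to be found in the camera images.
- housing: open low aluminium housing fixed to the bench, 200 x 130 mm, walls 14 mm high; origin at the centre of its underside (bench level), x along its length, z up. In it three white snap standoffs: post a at x +65, y +32 mm, post b at x +65, y -32 mm, single post c at x -65, y 0. All three are screwed in to the same height, which is not known exactly: their seats are 16 to 24 mm above the bench.
- block (a point): centre of the aluminium block (50 mm along x, 36 across y, 40 high) in the middle of the board, to carry it by; 24 mm above the board's underside, block top at 44 mm. Board: stiff green plate 160 x 90 x 4 mm, about 0.3 kg, flat on the bench at first; x along its length, z up. Press it 23 mm from a hole towards the middle along x, clear of post and block; the flat parts on it may be touched.
- hole_a (a point): centre of hole a at the board's underside, at x +65, y +32 mm of the board (hole 11 mm along x, 10 mm along y, right through); goes over post a
- hole_b (a point): the same for hole b at x +65, y -32 mm; goes over post b
- hole_c (a point): the same for the single hole c at x -65, y 0 mm, at the other end; goes over post c
- post_a (a point): point on the axis of post a at bench level. Its round shoulder, 18 mm across, is the rigid seat for the board. Above the seat a 5 mm core rises 17.5 mm, with two spring-loaded nylon barbs reaching 7.5 mm out along the housing's +x and -x; barb undersides 4.9 mm above the seat, slopes (30 degrees from vertical) from 7 to 14.5 mm above it. A board laid on loosely rests about 9 mm above the seats.
- post_b (a point): the same for post b. Driving any one post through takes about 6 to 12 N pressed beside it: the resistance peaks in the first 4 mm, falls off while the hole slides over the barbs, and the barbs snap out over the board only in the last millimetre before the shoulder stops it dead.
- post_c (a point): the same for the single post c
- air_plug: bystander: steel air plug standing upright, 26 mm flange, 53 mm high; origin at the centre of its underside
- brass_collar: bystander: brass adapter collar, 32 mm across, 14 mm high; origin at the centre of its underside
- inner_race: bystander: polished bearing inner race, 36 mm across, 15 mm high; origin at the centre of its underside
- master_ring: bystander: chrome master ring, 70 mm across, 22 mm high; origin at the centre of its underside
- screwdriver: bystander: screwdriver lying on the bench; origin under its middle
- setting_disc: bystander: stepped steel setting disc, 44 mm across, 36 mm high; origin at the centre of its underside
- standoff_bin: bystander: small open grey bin, 90 x 70 x 35 mm; origin at the centre of its underside
Mind the look-alikes: they are no part of the job. What is meant by the part that bears block is not blue, orange or red, and is the larger of those in its own colour.

How it is judged (in metres and radians):
At the end, for the whole second after the job is handed in: The board rests on all three shoulders (more than 0.1 N on each), each hole centred within 4 mm of its own post, the board level within 0.015 rad and its block centre less than 49.5 mm above the bench (contact force between board and shoulder_a above 0.1 N and horizontal distance between hole_a and post_a below 0.004 m and contact force between board and shoulder_b above 0.1 N and horizontal distance between hole_b and post_b below 0.004 m and contact force between board and shoulder_c above 0.1 N and horizontal distance between hole_c and post_c below 0.004 m and angle between block's own z axis and vertical below 0.015 rad and height (world z) of block below 0.0495 m); the robot touches nothing.
It fails at once if the board bears on one of the shoulders with more than 20 N (contact force between board and shoulder_a above 20 N or contact force between board and shoulder_b above 20 N or contact force between board and shoulder_c above 20 N).
It fails at once if the robot pushes on the housing itself with more than 20 N (contact force between the arm and housing above 20 N).
It fails at once if one of the other things on the bench is moved by more than 20 mm (distance of any of air_plug, brass_collar, inner_race, master_ring, screwdriver, setting_disc, standoff_bin from where it was at the start of the episode above 0.02 m).
It also fails if it takes over 61 s, if anything falls off the work surface, if the arm or the gripper's body presses on something with over 40 N, if the wrist force passes 120 N, or if a joint passes its speed limit or range.

## Robot

A 6-joint arm with a two-finger parallel gripper is mounted at the origin on the work surface. World frame = base frame: x ahead of the robot, y to its left, z up, the work surface at z = 0. Lengths are in mm, angles in rad, forces in N, time in s.
With the tool pointing down it reaches from about 300 to 750 mm from the base axis. Payload 8.5 kg.
Tool frame: the origin (TCP) lies at the very end of the fingers, on their centre line; the grasp point (between the pads) lies 19 mm behind it; x points along the fingers, y is the direction in which the jaws open and shut, and the axes are right-handed (so a half turn about x gives the same grasp; the last joint's range is limited). The gripper opens to 88 mm and grips with 3 to 60 N. Pads are 18 mm wide; open, the fingers measure 123 mm over their backs; the gripper's body (75 mm by 187 mm) begins 45 mm behind the grasp point.
Start: joints at [0.933, 0.381, 1.297, -0, 1.464, -0.215], TCP at [225.663, 501.554, 238.748] pointing down, gripper open.
Joint ranges: [-3.11, 3.11], [-0.89, 2.33], [0.22, 2.48], [-1.42, 4.56], [0.17, 2.85], [-2.88, 2.88]. Speed limits (rad/s): [2.39, 2.39, 3.14, 3.14, 3.14, 3.14].

## Interface

Orientations are given as [roll, pitch, yaw] about the fixed x, y, z axes, in that order (R = Rz(yaw) Ry(pitch) Rx(roll)).
In Python, from cell import * gives the robot as it stands. The module is installed in compiled form; this text tells all that it offers.
- The arm moves only by the tool apply_moves, never from a script. Its argument "rows" is a list of rows, each an object of numbers: "x", "y", "z": the shift along the tool's x, y, z each as a share of 0.025 m, from -1 to 1; "rx", "ry", "rz": the turn, a rotation vector about the tool's x, y, z each as a share of 90 degrees, from -1 to 1; "gripper": the gripper command: -1 is fully open, 1 is shut, values between are in proportion. In form: [{"x": .., "y": .., "z": .., "rx": .., "ry": .., "rz": .., "gripper": ..}, ...]. A call has exactly 5 rows; each row shifts and turns the commanded pose from where the row before left it, along the tool's axes as they then stand; what a row does not reach is not made up. A row lasts 1/8 s, in which the tool goes at most 62.5 mm and 10.7 degrees, less where a joint would pass 70% of its speed; a pose out of reach is approached as far as the arm can. A call with a number of a shift or a turn outside -1 to 1 is refused whole. A call with a gripper value outside its range is refused whole. The fingers move at their own pace and stop on an object; "newtons" is the grip in N (left out, the last holds). Time passes only in rows, so rows that do not move let the fingers close, or fill a call up. It gives the time, the measured TCP pose, the force and the opening at its end, in the units of the state.
- read_state(): the state, without advancing time (a new reading comes with each control period).
- get_image(name): name is "scene" or "top" or "wrist"; returns (picture, depth): 480x640x3 uint8, red, green, blue; 480x640 float32, mm along the optical axis (not along the pixel's ray), 0 where there is no reading.
- calibration(name): a dict with "K" (3x3 intrinsics, pixels), "D" ([k1, k2, p1, p2, k3] as OpenCV has them; the pictures are not rectified), "xyz" and "rotation" of the camera in the world. Camera axes: x right, y down, z forward; pixel columns grow to the right and rows downward; lengths in mm; the calibration is good to about 2 mm. A picture is of the moment at which its call begins: read the wrist's pose just before it. calibration takes no time and is no camera call; for the wrist camera it gives the pose at the moment of the call.
- job_done(): hands the job in, once; it reports no verdict.
The state is a dict: "time": time; "qpos": joint angles; "qvel": joint speeds; "joint_efforts": joint torques, N m; "ee_pos": TCP position; "orientation": TCP orientation; "force": force on the tool from outside, world axes, zero at the start; "moment": the same for the moment, N m; "gripper_width": finger opening in mm.
Only numpy, scipy, OpenCV 4.12 (cv2) and the standard library are available. Lean on these libraries where they do the work, as an engineer would, in place of code of your own. Each camera call takes 0.05 s, during which the arm holds its last target.

## Working session

There is one attempt and no reset: what is moved stays moved. The work goes in short steps, Python scripts to look and compute and a tool call to move; the robot and the scene stay as the last step left them, time stands still between calls to the robot, and variables do not carry over. Pictures are saved under pics/ and viewed, and the job is handed in when it is done.

Besides the shell and the picture viewer there is one more tool, called as name(argument=value, ...), one argument or row to a line, values as JSON. apply_moves: Moves the arm, as the interface text tells. Its arguments: {"type":"object","properties":{"rows":{"type":"array","items":{"type":"object","properties":{"x":{"type":"number"},"y":{"type":"number"},"z":{"type":"number"},"rx":{"type":"number"},"ry":{"type":"number"},"rz":{"type":"number"},"gripper":{"type":"number"}}}},"newtons":{"type":"number"}},"required":["rows"]}

```bash
mkdir -p pics
python3 - <<'E'
from cell import *
import cv2,numpy as np
s=read_state();print(s)
for n in ("top","scene","wrist"):
    c=calibration(n);print(n,c)
    im,d=get_image(n);cv2.imwrite(f"pics/{n}0.png",im[:,:,::-1]);np.save(f"pics/{n}0d.npy",d)
E
```

```text
{'time': 0.0, 'qpos': array([ 9.32690259e-01,  3.81196460e-01,  1.29826117e+00, -3.36910012e-06,
        1.46358714e+00, -2.15285644e-01]), 'qvel': array([ 2.23424602e-03,  7.47876489e-04,  9.23334383e-04,  5.78618137e-05,
        1.16220785e-03, -1.50755966e-03]), 'joint_efforts': array([ 2.37303793e-04, -4.37912893e+01, -2.24558812e+01,  7.13321194e-02,
        3.52406502e-02, -9.52635287e-05]), 'ee_pos': array([225.5087296 , 501.33607382, 238.1373831 ]), 'orientation': array([-1.78377552,  1.56934421, -2.20659558]), 'force': array([-0.65658151,  0.347483  ,  0.00880342]), 'moment': array([ 0.00697743, -0.00104913, -0.02845917]), 'gripper_width': 88.30755286105308}
top {'K': array([[457.28814918,   0.        , 315.62762166],
       [  0.        , 457.28814918, 236.60824874],
       [  0.        ,   0.        ,   1.        ]]), 'D': array([-0.07827403,  0.        ,  0.        ,  0.        ,  0.        ]), 'xyz': array([ 367.54923809,   12.6300818 , 1076.32011139]), 'rotation': array([-2.95778038,  0.01666764, -1.59826885])}
scene {'K': array([[446.65531036,   0.        , 331.47238122],
       [  0.        , 446.65531036, 238.26169302],
       [  0.        ,   0.        ,   1.        ]]), 'D': array([-0.04005891,  0.        ,  0.        ,  0.        ,  0.        ]), 'xyz': array([1185.61653305, -508.62715498,  638.22052419]), 'rotation': array([-2.21054934,  0.02349061,  0.85720531])}
wrist {'K': array([[360.03478543,   0.        , 317.75716229],
       [  0.        , 360.03478543, 244.94194315],
       [  0.        ,   0.        ,   1.        ]]), 'D': array([-0.03896625,  0.        ,  0.        ,  0.        ,  0.        ]), 'xyz': array([155.1859404 , 533.8746557 , 384.76273025]), 'rotation': array([2.83937985e+00, 1.69488751e-03, 1.14957984e+00])}
```

View pics/top0.png

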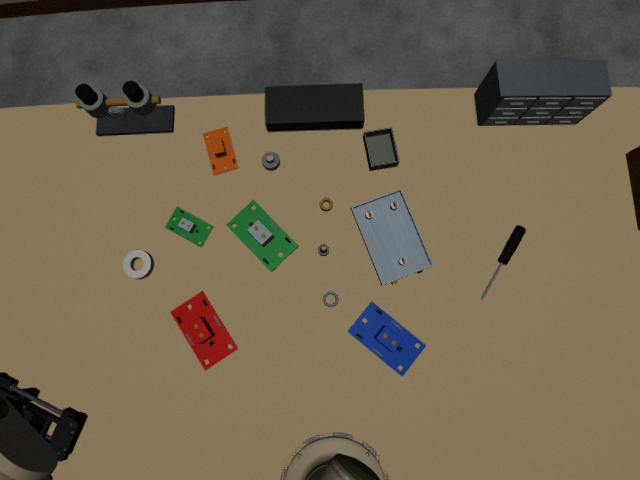

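View pics/scene0.png

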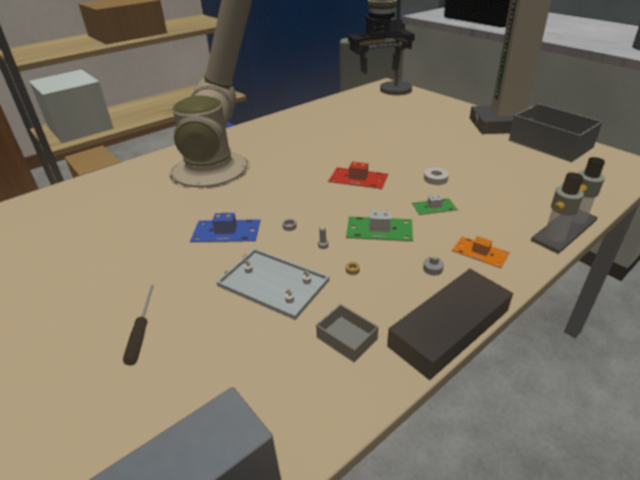

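View pics/wrist0.png

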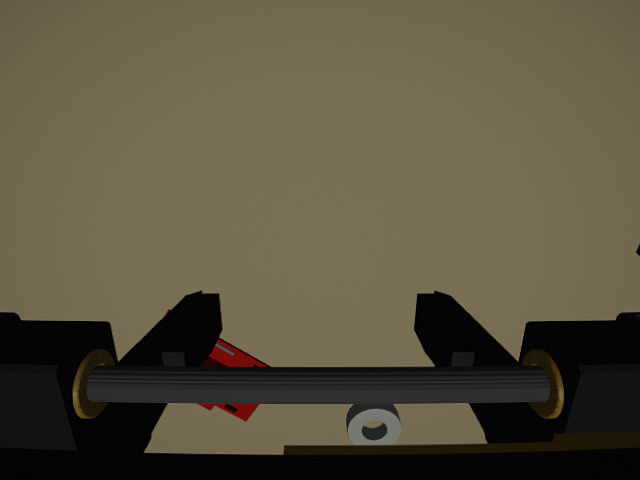

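The top view shows two green boards, the large one at (262,235) and the small one at (190,226), plus red (204,330), blue (387,339) and orange (221,151) boards. The large green one fits: it is not blue, orange or red, and it is the larger of its colour. The housing is at (391,238), with the single post near (403,261). I'll confirm this in an enlarged crop.

```bash
cat > h.py <<'E'
import cv2,numpy as np
from scipy.spatial.transform import Rotation as R
def cast(c,px,z):
    px=np.atleast_2d(np.array(px,float))
    u=cv2.undistortPoints(px[:,None,:],c['K'],c['D'])[:,0]
    d=np.c_[u,np.ones(len(u))]@R.from_euler('xyz',c['rotation']).as_matrix().T
    return c['xyz']+d*((z-c['xyz'][2])/d[:,2])[:,None]
def proj(c,P):
    M=R.from_euler('xyz',c['rotation']).as_matrix()
    q=(np.atleast_2d(P)-c['xyz'])@M
    return cv2.projectPoints(q[:,None,:],np.zeros(3),np.zeros(3),c['K'],c['D'])[0][:,0]
E
python3 - <<'E'
from cell import *
from h import *
im=cv2.imread('pics/top0.png')
c=calibration('top')
hsv=cv2.cvtColor(im,cv2.COLOR_BGR2HSV)
g=cv2.inRange(hsv,(45,80,40),(85,255,255))
for k in cv2.findContours(g,cv2.RETR_EXTERNAL,cv2.CHAIN_APPROX_NONE)[0]:
    if cv2.contourArea(k)>200:
        r=cv2.minAreaRect(k);b=cv2.boxPoints(r);print(r);w=cast(c,b,4);print(w[:,:2].round(1),'center',w.mean(0)[:2], np.linalg.norm(np.diff(w,axis=0),axis=1))
a=cv2.resize(im[180:290,160:310],None,fx=5,fy=5,interpolation=cv2.INTER_CUBIC)
b=cv2.resize(im[180:295,340:440],None,fx=5,fy=5,interpolation=cv2.INTER_CUBIC)
cv2.imwrite('pics/cropA.png',a);cv2.imwrite('pics/cropB.png',b)
E
```

```text
((188.75477600097656, 226.36622619628906), (42.378414154052734, 24.82050323486328), 28.610462188720703)
[[602.  392.2]
 [655.7 364.4]
 [601.9 271.3]
 [549.4 299.4]] center [602.25126721 331.82899785] [ 60.38715758 107.47839094  59.53996994]
((261.9091796875, 235.08688354492188), (65.79181671142578, 38.457115173339844), 46.27302551269531)
[[603.5 242.1]
 [667.5 174.6]
 [546.9  66.2]
 [485.4 133.2]] center [575.81170436 154.04587766] [ 93.05656618 162.13832499  90.92156647]
```

View pics/cropA.png

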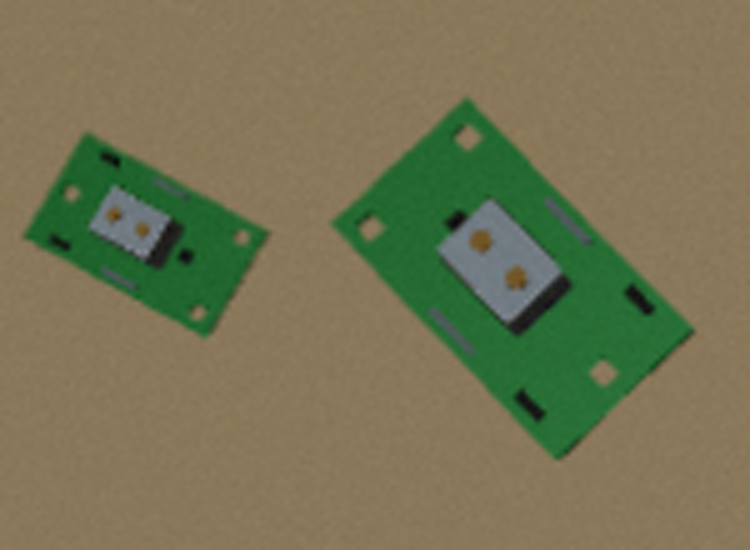

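View pics/cropB.png

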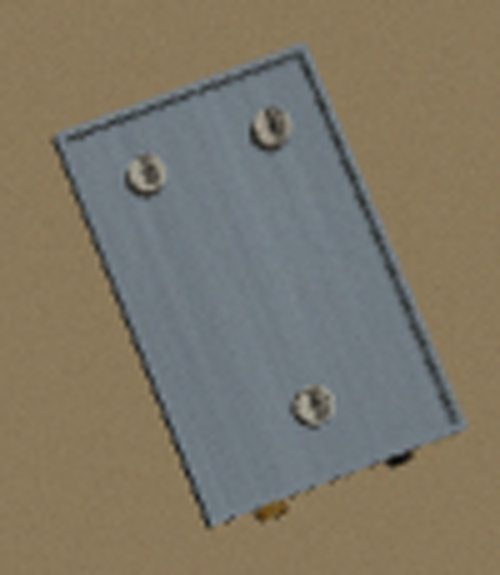

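The crop confirms it. In the large green board, the two-hole end has holes at px (234,226) and (253,207), and the single hole is at (280,255). In the housing, the post pair is at (369,215) and (394,206) and the single post at (403,261). Next I'll measure both.

```bash
cat > m.py <<'E'
from cell import *
from h import *
im=cv2.imread('pics/top0.png');c=calibration('top')
def fit(model,pts):
    # 2D rigid
    mm=model.mean(0);pm=pts.mean(0);H=(model-mm).T@(pts-pm)
    a=np.arctan2(H[0,1]-H[1,0],H[0,0]+H[1,1]);Rm=np.array([[np.cos(a),-np.sin(a)],[np.sin(a),np.cos(a)]])
    t=pm-Rm@mm;return a,t,(model@Rm.T+t-pts)
M=np.array([[65,32],[65,-32],[-65,0.]])
E
cat > a.py <<'E'
from m import *
hsv=cv2.cvtColor(im,cv2.COLOR_BGR2HSV)
g=cv2.inRange(hsv,(45,80,40),(85,255,255))
k=max(cv2.findContours(g,cv2.RETR_EXTERNAL,cv2.CHAIN_APPROX_NONE)[0],key=cv2.contourArea)
f=np.zeros_like(g);cv2.drawContours(f,[k],-1,255,-1)
hol=cv2.erode(f,np.ones((3,3)))&~g
n,l,st,ce=cv2.connectedComponentsWithStats(hol)
for i in range(1,n):
    if st[i,4]>6: print(ce[i].round(1),st[i,4],im[int(ce[i][1]),int(ce[i][0])])
d=np.load('pics/top0d.npy')
for p in [(369,215),(394,206),(403,261),(390,235),(262,235),(245,240)]:
    x,y=p;print(p,d[y-3:y+4,x-3:x+4].round(0).astype(int).tolist())
s=cv2.imread('pics/scene0.png');cv2.imwrite('pics/s1.png',cv2.resize(s[240:320,210:340],None,fx=6,fy=6,interpolation=cv2.INTER_CUBIC))
E
python3 a.py
```

```text
[253.1 207.1] 14 [ 92 121 138]
[260.2 232.7] 377 [133 124 117]
[273.2 223.8] 17 [84 93 70]
[233.7 225.1] 16 [ 91 119 138]
[287.2 239.3] 12 [23 22 21]
[249.2 244.8] 12 [83 91 70]
[280.2 254.2] 15 [ 91 120 138]
[265.3 260.7] 9 [23 25 23]
(369, 215) [[1081, 1080, 1067, 1061, 1065, 1082, 1084], [1082, 1077, 1077, 1059, 1062, 1081, 1079], [1077, 1078, 1076, 1063, 1064, 1064, 1079], [1078, 1078, 1082, 1066, 1068, 1070, 1079], [1073, 1077, 1081, 1076, 1068, 1073, 1079], [1080, 1080, 1075, 1078, 1076, 1078, 1096], [1088, 1080, 1078, 1076, 1086, 1094, 1096]]
(394, 206) [[1076, 1079, 1076, 1068, 1084, 1062, 1078], [1081, 1082, 1085, 1071, 1067, 1067, 1080], [1086, 1084, 1077, 1075, 1069, 1069, 1081], [1081, 1077, 1080, 1082, 1072, 1073, 1080], [1086, 1081, 1080, 1080, 1071, 1080, 1083], [1089, 1080, 1081, 1080, 1078, 1080, 1098], [1098, 1091, 1086, 1088, 1087, 1102, 1096]]
(403, 261) [[1061, 1059, 1047, 1049, 1044, 1060, 1073], [1057, 1059, 1047, 1041, 1048, 1058, 1056], [1057, 1058, 1053, 1039, 1042, 1043, 1058], [1058, 1058, 1053, 1042, 1039, 1044, 1056], [1058, 1054, 1053, 1049, 1045, 1047,
[... 355 characters left out ...]
86, 1085, 1085], [1088, 1089, 1087, 1085, 1085, 1084, 1084]]
(262, 235) [[1054, 1057, 1055, 1050, 1048, 1051, 1055], [1055, 1055, 1053, 1054, 1053, 1050, 1052], [1051, 1052, 1051, 1050, 1055, 1048, 1053], [1050, 1049, 1046, 1049, 1049, 1050, 1051], [1050, 1052, 1049, 1049, 1046, 1048, 1051], [1050, 1052, 1052, 1055, 1051, 1052, 1051], [1048, 1053, 1051, 1049, 1051, 1053, 1052]]
(245, 240) [[1091, 1094, 1091, 1092, 1094, 1092, 1092], [1090, 1095, 1090, 1094, 1090, 1088, 1095], [1092, 1095, 1091, 1089, 1090, 1091, 1092], [1092, 1089, 1091, 1093, 1094, 1089, 1086], [1092, 1092, 1094, 1094, 1090, 1090, 1089], [1092, 1086, 1091, 1091, 1085, 1087, 1092], [1090, 1097, 1091, 1091, 1090, 1084, 1088]]
```

View pics/s1.png

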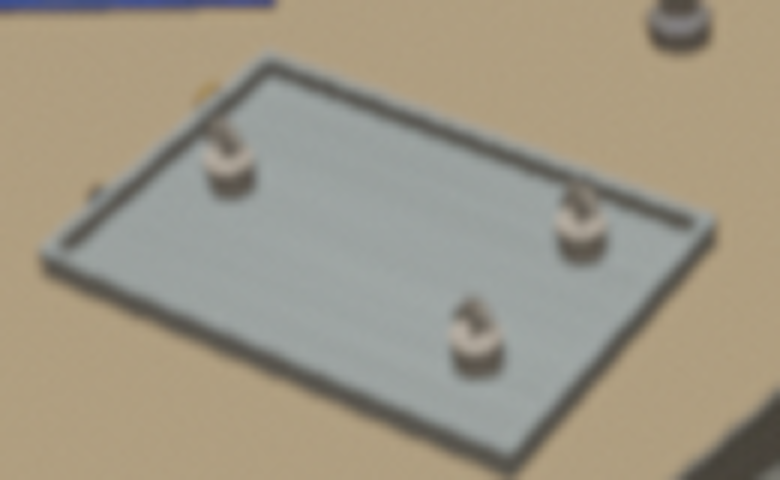

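The scene view shows the three posts clearly. Now I'll fit the poses and work out the first move.

```bash
cat > b.py <<'E'
from m import *
W=cast(c,[(233.7,225.1),(253.1,207.1),(280.2,254.2)],3)[:,:2]
for perm in ([0,1,2],[1,0,2]):
    a,t,r=fit(M,W[perm]);print('board',np.degrees(a),t,np.abs(r).max())
    if np.abs(r).max()<5: ab,tb=a,t
o=np.array([340,180])
P=np.array([(147,175),(271,128),(313,406)])/5+o-.4
for z in(16,20,24):
  W=cast(c,P,z)[:,:2]
  for perm in ([0,1,2],[1,0,2]):
    a,t,r=fit(M,W[perm])
    if np.abs(r).max()<5: print('housing',z,np.degrees(a),t,r.round(1).tolist())
b=cast(c,np.array([(57,140),(305,46),(465,428),(209,525)])/5+o-.4,14)[:,:2];print('outline ctr',b.mean(0))
s=read_state();T=R.from_euler('xyz',s['orientation']).as_matrix();print(T.round(3))
print('tool y yaw',np.degrees(np.arctan2(T[1,1],T[0,1])),s['ee_pos'],'board y yaw',np.degrees(ab)+90)
E
python3 b.py
```

```text
board 42.55622900632894 [575.51102991 154.30998575] 0.05729769741026303
board 42.581454055744935 [575.51748279 154.30296063] 47.12272564999634
housing 16 18.853406658504277 [ 563.371124   -154.67391363] [[0.1, 0.1], [-0.5, -0.1], [0.4, -0.0]]
housing 20 18.853406658504255 [ 562.55504553 -154.06918133] [[0.2, 0.3], [-0.3, -0.1], [0.1, -0.1]]
housing 24 18.853406658504255 [ 561.73896707 -153.46444902] [[0.3, 0.4], [-0.1, -0.2], [-0.3, -0.2]]
outline ctr [ 561.66623521 -153.94662311]
[[-0.001  0.41   0.912]
 [-0.001  0.912 -0.41 ]
 [-1.    -0.001 -0.   ]]
tool y yaw 65.77498667500537 [225.55061403 501.39047898 238.29512736] board y yaw 132.55622900632895
```

apply_moves(
  rows=[
    {"rx": 0.1132, "x": 0.3},
    {"rx": 0.1132, "x": 0.3},
    {"rx": 0.1132, "x": 0.3},
    {"rx": 0.1132, "x": 0.3},
    {"rx": 0.1132, "x": 0.3},
  ],
)

```text
$.rows[0]: bad value
```

apply_moves(
  rows=[
    {"rx": 0.1132, "x": 0.3},
    {"rx": 0.1132, "x": 0.3},
    {"rx": 0.1132, "x": 0.3},
    {"rx": 0.1132, "x": 0.3},
    {"rx": 0.1132, "x": 0.3},
  ],
)

```text
$.rows[0]: bad value
```

```bash
cat > go.py <<'E'
import sys
from cell import *
from h import *
# usage: go.py X Y Z toolyYawDeg
X,Y,Z,yw=map(float,sys.argv[1:5])
s=read_state();T=R.from_euler('xyz',s['orientation']).as_matrix()
y=np.radians(yw);ty=np.array([np.cos(y),np.sin(y),0]);tx=np.array([0,0,-1.]);G=np.c_[tx,ty,np.cross(tx,ty)]
d=np.array([X,Y,Z])-s['ee_pos']
print('t',s['time'],'pos',s['ee_pos'].round(2),'F',s['force'].round(2),'w',round(s['gripper_width'],1),'q',s['qpos'].round(2))
print('cur yaw',np.degrees(np.arctan2(T[1,1],T[0,1])),'tilt',T[2].round(4))
print('tool-shift shares total (current frame)',(T.T@d/25).round(3),'(final frame)',(G.T@d/25).round(3))
print('rotvec shares total',(R.from_matrix(T.T@G).as_rotvec()/(np.pi/2)).round(4))
E
python3 go.py 575.5 154.3 150 -47.44
```

```text
t 0.15 pos [225.55 501.39 238.3 ] F [-0.42 -0.39 -0.31] w 87.9 q [ 0.93  0.38  1.3  -0.    1.46 -0.22]
cur yaw 65.77498667500537 tilt [-1.0e+00 -1.1e-03 -2.0e-04]
tool-shift shares total (current frame) [ 3.535 -6.914 18.463] (final frame) [ 3.532 19.694 -0.92 ]
rotvec shares total [1.2579e+00 6.0000e-04 6.0000e-04]
```

apply_moves(
  rows=[
    {"x": 0.3, "y": 0, "z": 0, "rx": 0.1143, "ry": 0, "rz": 0, "gripper": -1},
    {"x": 0.3, "y": 0, "z": 0, "rx": 0.1143, "ry": 0, "rz": 0, "gripper": -1},
    {"x": 0.3, "y": 0, "z": 0, "rx": 0.1143, "ry": 0, "rz": 0, "gripper": -1},
    {"x": 0.3, "y": 0, "z": 0, "rx": 0.1143, "ry": 0, "rz": 0, "gripper": -1},
    {"x": 0.3, "y": 0, "z": 0, "rx": 0.1143, "ry": 0, "rz": 0, "gripper": -1},
  ],
)

```text
time: 0.78
ee_pos: [225.6, 501.5, 200.8]
orientation: [-0.889, 1.57, -2.216]
force: [-0.2, 0.5, -0.2]
gripper_width: 88.2
```

apply_moves(
  rows=[
    {"x": 0.3, "y": 0, "z": 0, "rx": 0.1143, "ry": 0, "rz": 0, "gripper": -1},
    {"x": 0.3, "y": 0, "z": 0, "rx": 0.1143, "ry": 0, "rz": 0, "gripper": -1},
    {"x": 0.3, "y": 0, "z": 0, "rx": 0.1143, "ry": 0, "rz": 0, "gripper": -1},
    {"x": 0.3, "y": 0, "z": 0, "rx": 0.1143, "ry": 0, "rz": 0, "gripper": -1},
    {"x": 0.3, "y": 0, "z": 0, "rx": 0.1143, "ry": 0, "rz": 0, "gripper": -1},
  ],
)

```text
time: 1.4
ee_pos: [225.6, 501.5, 163.3]
orientation: [-0.026, 1.57, -2.251]
force: [-0.0, -0.3, 0.2]
gripper_width: 87.8
```

```bash
python3 go.py 575.5 154.3 150 -47.44
```

```text
t 1.4 pos [225.57 501.46 163.27] F [-0.01 -0.32  0.17] w 87.8 q [0.93 0.45 1.42 0.   1.27 1.59]
cur yaw -37.4333662331939 tilt [-1.e+00 -0.e+00  6.e-04]
tool-shift shares total (current frame) [ 0.532 19.555  2.518] (final frame) [ 0.531 19.695 -0.918]
rotvec shares total [ 0.1112  0.0004 -0.    ]
```

apply_moves(
  rows=[
    {"x": 0, "y": 0.98, "z": -0.046, "rx": 0.1112, "ry": 0, "rz": 0, "gripper": -1},
    {"x": 0, "y": 0.985, "z": -0.046, "rx": 0, "ry": 0, "rz": 0, "gripper": -1},
    {"x": 0, "y": 0.985, "z": -0.046, "rx": 0, "ry": 0, "rz": 0, "gripper": -1},
    {"x": 0, "y": 0.985, "z": -0.046, "rx": 0, "ry": 0, "rz": 0, "gripper": -1},
    {"x": 0, "y": 0.985, "z": -0.046, "rx": 0, "ry": 0, "rz": 0, "gripper": -1},
  ],
)

```text
time: 2.02
ee_pos: [316.8, 418.0, 163.6]
orientation: [-0.077, 1.57, -2.47]
force: [-0.2, 1.3, 0.6]
gripper_width: 87.9
```

apply_moves(
  rows=[
    {"x": 0, "y": 0.985, "z": -0.046, "rx": 0, "ry": 0, "rz": 0, "gripper": -1},
    {"x": 0, "y": 0.985, "z": -0.046, "rx": 0, "ry": 0, "rz": 0, "gripper": -1},
    {"x": 0, "y": 0.985, "z": -0.046, "rx": 0, "ry": 0, "rz": 0, "gripper": -1},
    {"x": 0, "y": 0.985, "z": -0.046, "rx": 0, "ry": 0, "rz": 0, "gripper": -1},
    {"x": 0, "y": 0.985, "z": -0.046, "rx": 0, "ry": 0, "rz": 0, "gripper": -1},
  ],
)

```text
time: 2.65
ee_pos: [404.8, 331.7, 163.6]
orientation: [-0.324, 1.57, -2.717]
force: [-0.8, -0.4, 0.4]
gripper_width: 88.2
```

apply_moves(
  rows=[
    {"x": 0, "y": 0.985, "z": -0.046, "rx": 0, "ry": 0, "rz": 0, "gripper": -1},
    {"x": 0, "y": 0.985, "z": -0.046, "rx": 0, "ry": 0, "rz": 0, "gripper": -1},
    {"x": 0, "y": 0.985, "z": -0.046, "rx": 0, "ry": 0, "rz": 0, "gripper": -1},
    {"x": 0, "y": 0.985, "z": -0.046, "rx": 0, "ry": 0, "rz": 0, "gripper": -1},
    {"x": 0, "y": 0.985, "z": -0.046, "rx": 0, "ry": 0, "rz": 0, "gripper": -1},
  ],
)

```text
time: 3.28
ee_pos: [492.8, 245.5, 163.5]
orientation: [-0.547, 1.57, -2.94]
force: [-0.7, -0.1, 0.3]
gripper_width: 88.0
```

apply_moves(
  rows=[
    {"x": 0, "y": 0.985, "z": -0.046, "rx": 0, "ry": 0, "rz": 0, "gripper": -1},
    {"x": 0, "y": 0.985, "z": -0.046, "rx": 0, "ry": 0, "rz": 0, "gripper": -1},
    {"x": 0, "y": 0.985, "z": -0.046, "rx": 0, "ry": 0, "rz": 0, "gripper": -1},
    {"x": 0, "y": 0.985, "z": -0.046, "rx": 0, "ry": 0, "rz": 0, "gripper": -1},
    {"x": 0, "y": 0.985, "z": -0.046, "rx": 0, "ry": 0, "rz": 0, "gripper": -1},
  ],
)

```text
time: 3.9
ee_pos: [581.5, 158.7, 163.7]
orientation: [-0.604, 1.571, -2.997]
force: [1.0, -0.2, 0.3]
gripper_width: 88.3
```

```bash
python3 go.py 575.5 154.3 150 -47.44
python3 - <<'E'
from cell import *
from h import *
c=calibration('wrist');im,d=get_image('wrist');cv2.imwrite('pics/w1.png',im[:,:,::-1]);np.save('pics/w1.npy',c)
E
```

```text
t 3.9 pos [581.51 158.66 163.68] F [ 1.01 -0.23  0.33] w 88.3 q [ 0.07  0.53  1.27 -0.    1.34  0.89]
cur yaw -47.105562253949266 tilt [-1.e+00 -0.e+00  1.e-04]
tool-shift shares total (current frame) [ 0.547 -0.036  0.295] (final frame) [ 0.547 -0.034  0.295]
rotvec shares total [0.0037 0.     0.    ]
```

View pics/w1.png

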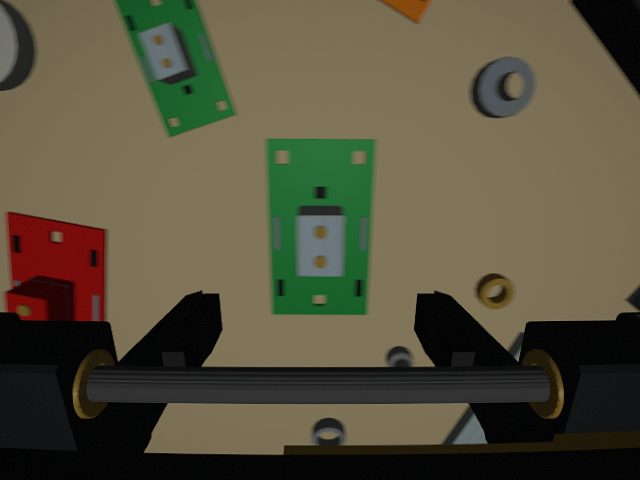

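The wrist view shows the whole large green board. The pair holes are at (282,157) and (359,157), the single hole at (320,299), and the block at (320,245). I'll measure the holes with this camera.

```bash
cat > w.py <<'E'
from m import *
im=cv2.imread('pics/w1.png');c=np.load('pics/w1.npy',allow_pickle=True).item()
out=[]
g=cv2.cvtColor(im,cv2.COLOR_BGR2HSV);gm=cv2.inRange(g,(45,80,40),(85,255,255))
for x,y in[(282,157),(359,157),(320,299)]:
    w=(255-gm[y-11:y+12,x-12:x+13]);n,l,st,ce=cv2.connectedComponentsWithStats(w)
    i=l[11,12];out.append(ce[i]+[x-12,y-11]);print(out[-1],st[i])
for z in(4,2):
    W=cast(c,out,z)[:,:2]
    for p in([0,1,2],[1,0,2]):
        a,t,r=fit(M,W[p])
        if abs(r).max()<8:print(z,np.degrees(a),t,r.round(1).tolist())
s=read_state();print(s['ee_pos'],c['xyz'])
E
python3 w.py; python3 go.py 575.5 154.3 150 -47.44
```

```text
[281.5        156.92207792] [  6   5  12  13 154]
[358.60784314 157.26797386] [  6   5  13  14 153]
[319.05208333 298.95833333] [ 6  7 11  9 96]
4 42.68476384768996 [577.52157304 153.36815953] [[0.2, 0.2], [0.1, 0.1], [-0.3, -0.3]]
2 42.68476384768991 [577.23036974 153.08181624] [[0.1, -0.2], [-0.2, 0.1], [0.1, 0.1]]
[583.41239022 156.60898508 163.54386891] [638.03583888 211.90045791 310.22735987]
t 3.95 pos [583.41 156.61 163.54] F [ 0.56 -3.09  0.61] w 88.2 q [ 0.07  0.53  1.26 -0.    1.34  0.89]
cur yaw -47.21747612734138 tilt [-1.0e+00  1.3e-03 -4.0e-04]
tool-shift shares total (current frame) [ 0.541 -0.148  0.295] (final frame) [ 0.542 -0.146  0.296]
rotvec shares total [ 0.0025 -0.0002 -0.0009]
```

apply_moves(
  rows=[
    {"x": 0.5, "y": 0, "z": 0.08, "rx": 0.0025, "ry": 0, "rz": 0, "gripper": -1},
    {"x": 0.5, "y": -0.05, "z": 0.09, "rx": 0, "ry": 0, "rz": 0, "gripper": -1},
    {"x": 0.5, "y": 0, "z": 0.09, "rx": 0, "ry": 0, "rz": 0, "gripper": -1},
    {"x": 0.3, "y": 0, "z": 0, "rx": 0, "ry": 0, "rz": 0, "gripper": -1},
    {"x": 0, "y": 0, "z": 0, "rx": 0, "ry": 0, "rz": 0, "gripper": -1},
  ],
)

```text
time: 4.58
ee_pos: [574.5, 156.5, 118.2]
orientation: [-0.703, 1.57, -3.099]
force: [0.8, 0.4, 0.2]
gripper_width: 87.8
```

```bash
python3 - <<'E'
from cell import *
from h import *
print(read_state()['qvel'].round(3))
c=calibration('wrist');im,d=get_image('wrist');cv2.imwrite('pics/w2.png',im[:,:,::-1]);np.save('pics/w2.npy',c)
E
python3 go.py 576.5 153.8 8 -47.4
```

```text
[-0.001 -0.013 -0.021  0.001  0.01   0.001]
t 4.625 pos [574.79 156.48 118.73] F [-0.23  0.6  -0.82] w 88.2 q [0.07 0.57 1.35 0.   1.23 0.89]
cur yaw -47.31391749769553 tilt [-1. -0.  0.]
tool-shift shares total (current frame) [4.429 0.125 0.022] (final frame) [4.429 0.125 0.022]
rotvec shares total [0.001 0.    0.   ]
```

View pics/w2.png

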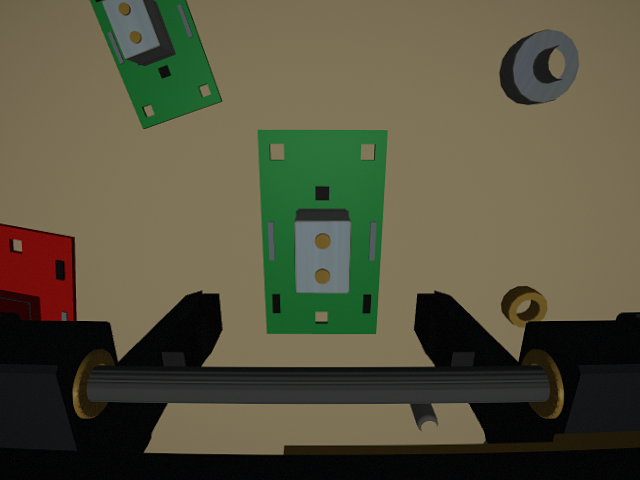

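The sharper view has the holes at (277,152), (368,152) and (321,317).

```bash
sed -i "s/w1/w2/g; s/(282,157),(359,157),(320,299)/(277,152),(368,152),(321,317)/" w.py; python3 w.py
```

```text
[276.52914798 151.46636771] [  5   3  14  16 223]
[367.4109589  151.47945205] [  5   3  14  16 219]
[320.95652174 316.9057971 ] [  6   6  13  11 138]
4 42.64203306606658 [575.99531927 154.72830292] [[0.0, 0.1], [-0.1, -0.1], [0.1, 0.0]]
2 42.6420330660666 [575.69288174 154.42044964] [[-0.1, -0.3], [-0.5, -0.1], [0.6, 0.5]]
[574.79242855 156.48000298 118.73395581] [631.34832695 209.52644916 264.64886635]
```

apply_moves(
  rows=[
    {"x": 0.9, "y": 0.04, "z": 0.012, "rx": 0.001, "ry": 0, "rz": 0, "gripper": -1},
    {"x": 0.9, "y": 0.046, "z": 0.013, "rx": 0, "ry": 0, "rz": 0, "gripper": -1},
    {"x": 0.9, "y": 0, "z": 0, "rx": 0, "ry": 0, "rz": 0, "gripper": -1},
    {"x": 0.9, "y": 0, "z": 0, "rx": 0, "ry": 0, "rz": 0, "gripper": -1},
    {"x": 0.75, "y": 0, "z": 0, "rx": 0, "ry": 0, "rz": 0, "gripper": -1},
  ],
)

```text
time: 5.25
ee_pos: [576.1, 154.4, 9.7]
orientation: [2.438, 1.57, 0.04]
force: [0.3, -0.1, 0.5]
gripper_width: 87.9
```

apply_moves(
  newtons=25,
  rows=[
    {"x": 0, "y": 0, "z": 0, "rx": 0, "ry": 0, "rz": 0, "gripper": -1},
    {"x": 0, "y": 0, "z": 0, "rx": 0, "ry": 0, "rz": 0, "gripper": 1},
    {"x": 0, "y": 0, "z": 0, "rx": 0, "ry": 0, "rz": 0, "gripper": 1},
    {"x": 0, "y": 0, "z": 0, "rx": 0, "ry": 0, "rz": 0, "gripper": 1},
    {"x": 0, "y": 0, "z": 0, "rx": 0, "ry": 0, "rz": 0, "gripper": 1},
  ],
)

```text
time: 5.88
ee_pos: [575.9, 154.3, 10.3]
orientation: [2.411, 1.57, 0.013]
force: [-0.4, -1.0, 0.0]
gripper_width: 50.3
```

```bash
python3 go.py 575.8 154.5 110 -47.38
```

```text
t 5.875 pos [575.86 154.33  10.28] F [-0.44 -0.98  0.  ] w 50.3 q [ 0.06  0.7   1.45 -0.    0.99  0.89]
cur yaw -47.41606043263556 tilt [-1.e+00  3.e-04 -3.e-04]
tool-shift shares total (current frame) [-3.989 -0.005 -0.004] (final frame) [-3.989e+00 -7.000e-03 -3.000e-03]
rotvec shares total [-0.0004 -0.0002 -0.0002]
```

Width is 50 and the fingers are still closing.

apply_moves(
  rows=[
    {"x": 0, "y": 0, "z": 0, "rx": 0, "ry": 0, "rz": 0, "gripper": 1},
    {"x": 0, "y": 0, "z": 0, "rx": 0, "ry": 0, "rz": 0, "gripper": 1},
    {"x": 0, "y": 0, "z": 0, "rx": 0, "ry": 0, "rz": 0, "gripper": 1},
    {"x": 0, "y": 0, "z": 0, "rx": 0, "ry": 0, "rz": 0, "gripper": 1},
    {"x": 0, "y": 0, "z": 0, "rx": 0, "ry": 0, "rz": 0, "gripper": 1},
  ],
)

```text
time: 6.5
ee_pos: [575.8, 154.3, 10.1]
orientation: [2.244, 1.571, -0.154]
force: [0.4, -0.7, 1.5]
gripper_width: 35.3
```

apply_moves(
  rows=[
    {"x": -0.5, "y": 0, "z": 0, "rx": 0, "ry": 0, "rz": 0, "gripper": 1},
    {"x": -0.8, "y": 0, "z": 0, "rx": 0, "ry": 0, "rz": 0, "gripper": 1},
    {"x": -1, "y": 0, "z": 0, "rx": 0, "ry": 0, "rz": 0, "gripper": 1},
    {"x": -1, "y": 0, "z": 0, "rx": 0, "ry": 0, "rz": 0, "gripper": 1},
    {"x": -0.7, "y": 0, "z": 0, "rx": 0, "ry": 0, "rz": 0, "gripper": 1},
  ],
)

```text
time: 7.12
ee_pos: [575.7, 154.4, 111.5]
orientation: [2.5, 1.57, 0.101]
force: [-0.7, -0.4, -4.3]
gripper_width: 35.8
```

```bash
python3 go.py 562.5 -154 110 -71.15;  python3 - <<'E'
from cell import *
from h import *
c=calibration('wrist');im,d=get_image('wrist');cv2.imwrite('pics/w3.png',im[:,:,::-1]);np.save('pics/w3.npy',c)
E
```

```text
t 7.125 pos [575.68 154.36 111.53] F [-0.73 -0.45 -4.32] w 35.8 q [0.06 0.57 1.35 0.   1.21 0.89]
cur yaw -47.414991089607796 tilt [-1.e+00  4.e-04 -5.e-04]
tool-shift shares total (current frame) [0.06  8.725 8.735] (final frame) [ 0.061 11.503  4.484]
rotvec shares total [ 2.637e-01 -4.000e-04 -2.000e-04]
```

View pics/w3.png

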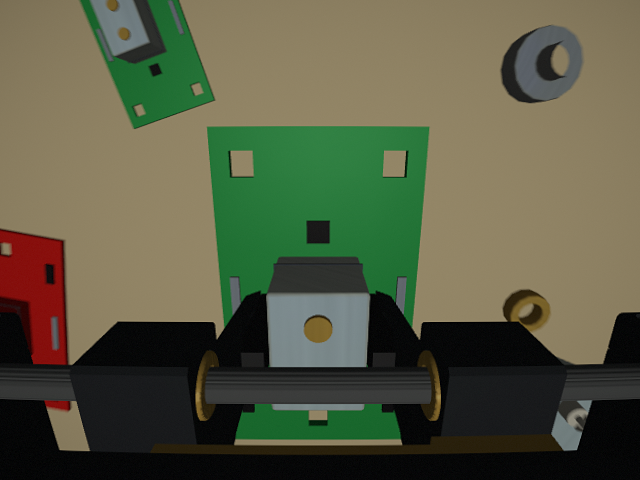

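```bash
python3 go.py 501.6 -37.5 150 -71.15
cat > w3.py <<'E'
from m import *
im=cv2.imread('pics/w3.png')
cv2.imwrite('pics/w3c.png',cv2.resize(im[130:200,210:430],None,fx=3.5,fy=3.5,interpolation=cv2.INTER_CUBIC))
E
python3 w3.py
```

```text
t 7.175 pos [576.57 154.45 113.6 ] F [ 2.04  0.32 -0.89] w 35.8 q [0.06 0.57 1.35 0.   1.21 0.89]
cur yaw -47.410040312032905 tilt [-1.      0.0026 -0.0032]
tool-shift shares total (current frame) [-1.471  3.627  7.399] (final frame) [-1.456  6.297  5.319]
rotvec shares total [ 0.2638 -0.0024 -0.0012]
```

View pics/w3c.png

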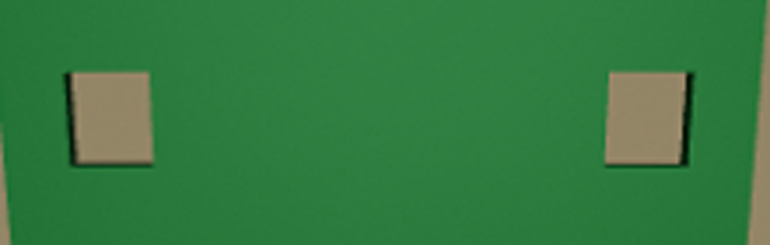

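```bash
cat > hh.py <<'E'
from m import *
c=np.load('pics/w3.npy',allow_pickle=True).item()
p=np.array([576.0,154.4,112.5])  # about at picture
W=cast(c,[(241.4,163.7),(395.3,163.7)],p[2]-6)
print(W)
y=np.radians(-47.41);ty=np.array([np.cos(y),np.sin(y)]);tz=np.array([np.sin(y),-np.cos(y)])
for w in W: print('tool y',(w[:2]-p[:2])@ty,'tool z',(w[:2]-p[:2])@tz)
E
python3 hh.py
```

```text
[[602.11633325 222.22300863 106.5       ]
 [645.26105646 175.42759588 106.5       ]]
tool y -32.258167871542604 tool z -65.12629244430222
tool y 31.39140987187728 tool z -65.22141608821332
```

apply_moves(
  rows=[
    {"x": -0.3, "y": 0, "z": 0, "rx": 0.088, "ry": 0, "rz": 0, "gripper": 1},
    {"x": -0.4, "y": 0, "z": 0, "rx": 0.088, "ry": 0, "rz": 0, "gripper": 1},
    {"x": -0.4, "y": 0, "z": 0, "rx": 0.0878, "ry": 0, "rz": 0, "gripper": 1},
    {"x": -0.4, "y": 0.7, "z": 0.6, "rx": 0, "ry": 0, "rz": 0, "gripper": 1},
    {"x": 0, "y": 0.9, "z": 0.76, "rx": 0, "ry": 0, "rz": 0, "gripper": 1},
  ],
)

```text
time: 7.8
ee_pos: [555.9, 104.4, 148.1]
orientation: [2.442, 1.57, -0.367]
force: [0.3, -0.0, -4.4]
gripper_width: 36.1
```

apply_moves(
  rows=[
    {"x": 0, "y": 0.95, "z": 0.8, "rx": 0, "ry": 0, "rz": 0, "gripper": 1},
    {"x": 0, "y": 0.95, "z": 0.8, "rx": 0, "ry": 0, "rz": 0, "gripper": 1},
    {"x": 0, "y": 0.95, "z": 0.8, "rx": 0, "ry": 0, "rz": 0, "gripper": 1},
    {"x": 0, "y": 0.95, "z": 0.8, "rx": 0, "ry": 0, "rz": 0, "gripper": 1},
    {"x": 0, "y": 0.9, "z": 0.76, "rx": 0, "ry": 0, "rz": 0, "gripper": 1},
  ],
)

```text
time: 8.43
ee_pos: [499.4, -39.3, 147.6]
orientation: [-0.096, 1.57, -2.907]
force: [0.7, 0.4, -4.1]
gripper_width: 36.0
```

apply_moves(
  rows=[
    {"x": 0, "y": 0, "z": 0, "rx": 0, "ry": 0, "rz": 0, "gripper": 1},
    {"x": 0, "y": 0, "z": 0, "rx": 0, "ry": 0, "rz": 0, "gripper": 1},
    {"x": 0, "y": 0, "z": 0, "rx": 0, "ry": 0, "rz": 0, "gripper": 1},
    {"x": 0, "y": 0, "z": 0, "rx": 0, "ry": 0, "rz": 0, "gripper": 1},
    {"x": 0, "y": 0, "z": 0, "rx": 0, "ry": 0, "rz": 0, "gripper": 1},
  ],
)

```text
time: 9.05
ee_pos: [500.8, -37.4, 147.4]
orientation: [-0.701, 1.571, 2.77]
force: [1.0, -0.3, -4.5]
gripper_width: 35.7
```

```bash
python3 go.py 562.5 -154 110 -71.15;  python3 - <<'E'
from cell import *
from h import *
c=calibration('wrist');im,d=get_image('wrist');cv2.imwrite('pics/w4.png',im[:,:,::-1]);np.save('pics/w4.npy',c);np.save('pics/w4d.npy',d)
E
```

```text
t 9.05 pos [500.79 -37.36 147.44] F [ 0.99 -0.33 -4.49] w 35.7 q [-0.31  0.39  1.58  0.    1.18  0.93]
cur yaw -71.11334020413133 tilt [-1.e+00 -1.e-04  1.e-04]
tool-shift shares total (current frame) [ 1.497  5.214 -0.825] (final frame) [ 1.497  5.213 -0.829]
rotvec shares total [0.0004 0.0001 0.0001]
```

View pics/w4.png

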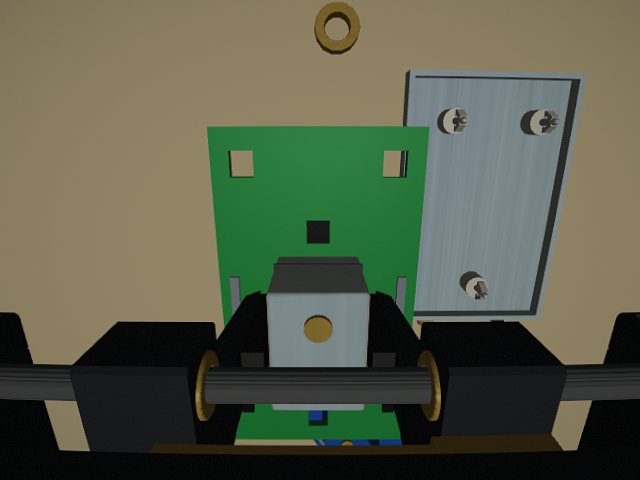

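All three posts are visible: the pair at (455,121) and (541,122), and the single post at (477,287). The board is square in the gripper.

Run:
```python
import cv2,numpy as np
im=cv2.imread('pics/w4.png')
t=[cv2.resize(im[y-24:y+24,x-24:x+24],(380,380),interpolation=cv2.INTER_CUBIC) for x,y in[(455,121),(541,122),(477,287)]]
cv2.imwrite('pics/w4c.png',cv2.resize(np.hstack(t),(798,266)))
```

```text
(no output)
```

View pics/w4c.png

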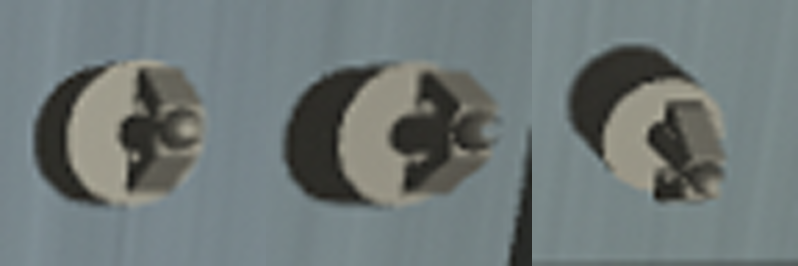

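```bash
cat > pp.py <<'E'
from m import *
k=266/48
c4=np.load('pics/w4.npy',allow_pickle=True).item()
o=np.array([(431,97),(517,98),(453,263)])-.5
seat=np.array([(138,133),(143,133),(131.5,134)])/k+o
tip=np.array([(181,129),(211,131),(174,180)])/k+o
for z in(16,18,20,22,24):
    for nm,px,zz in(('seat',seat,z),('tip',tip,z+17.5)):
        W=cast(c4,px,zz)[:,:2]
        for p in([0,1,2],[1,0,2]):
            a,t,r=fit(M,W[p])
            if abs(r).max()<8:print(z,nm,np.degrees(a).round(2),t.round(2),r.round(1).tolist(),'d',np.linalg.norm(W[0]-W[1]).round(1),np.linalg.norm((W[0]+W[1])/2-W[2]).round(1))
print(c4['xyz'])
E
python3 pp.py
```

```text
16 seat 18.95 [ 563.75 -157.17] [[-0.6, -1.1], [-1.4, 0.5], [2.1, 0.6]] d 65.7 133.2
16 tip 18.99 [ 563.42 -155.9 ] [[-0.6, -0.7], [-1.0, 0.2], [1.6, 0.6]] d 65.0 132.6
18 seat 18.95 [ 563.68 -156.18] [[-0.4, -0.8], [-1.0, 0.3], [1.4, 0.4]] d 65.2 132.3
18 tip 18.99 [ 563.35 -154.85] [[-0.4, -0.4], [-0.6, 0.1], [1.0, 0.3]] d 64.5 131.5
20 seat 18.95 [ 563.6  -155.18] [[-0.2, -0.4], [-0.6, 0.2], [0.8, 0.2]] d 64.8 131.3
20 tip 18.99 [ 563.27 -153.8 ] [[-0.2, -0.1], [-0.2, -0.1], [0.3, 0.1]] d 64.0 130.5
22 seat 18.95 [ 563.53 -154.18] [[0.0, -0.1], [-0.3, 0.1], [0.2, 0.0]] d 64.3 130.4
22 tip 18.99 [ 563.19 -152.74] [[0.1, 0.3], [0.2, -0.2], [-0.3, -0.1]] d 63.5 129.5
24 seat 18.95 [ 563.45 -153.19] [[0.3, 0.2], [0.1, -0.0], [-0.4, -0.2]] d 63.8 129.4
24 tip 18.99 [ 563.11 -151.69] [[0.3, 0.6], [0.6, -0.3], [-0.9, -0.3]] d 63.0 128.5
[573.82265244 -11.68922073 293.96631423]
```

apply_moves(
  rows=[
    {"x": 0, "y": 0.72, "z": -0.12, "rx": 0, "ry": 0, "rz": 0, "gripper": 1},
    {"x": 0, "y": 0.9, "z": -0.14, "rx": 0, "ry": 0, "rz": 0, "gripper": 1},
    {"x": 0, "y": 0.9, "z": -0.14, "rx": 0, "ry": 0, "rz": 0, "gripper": 1},
    {"x": 0, "y": 0.9, "z": -0.15, "rx": 0, "ry": 0, "rz": 0, "gripper": 1},
    {"x": 0.1, "y": 0.9, "z": -0.15, "rx": 0, "ry": 0, "rz": 0, "gripper": 1},
  ],
)

```text
time: 9.72
ee_pos: [553.1, -136.7, 144.9]
orientation: [2.088, 1.57, -0.725]
force: [0.2, -0.7, -4.2]
gripper_width: 35.7
```

apply_moves(
  rows=[
    {"x": 0.5, "y": 0.9, "z": -0.14, "rx": 0, "ry": 0, "rz": 0, "gripper": 1},
    {"x": 0.9, "y": 0, "z": 0, "rx": 0, "ry": 0, "rz": 0, "gripper": 1},
    {"x": 0.9, "y": 0, "z": 0, "rx": 0, "ry": 0, "rz": 0, "gripper": 1},
    {"x": 0.8, "y": 0, "z": 0, "rx": 0, "ry": 0, "rz": 0, "gripper": 1},
    {"x": 0.37, "y": 0, "z": 0, "rx": 0, "ry": 0, "rz": 0, "gripper": 1},
  ],
)

```text
time: 10.35
ee_pos: [562.5, -155.2, 56.4]
orientation: [-0.758, 1.569, 2.712]
force: [0.6, -0.3, -4.3]
gripper_width: 35.8
```

apply_moves(
  rows=[
    {"x": 0, "y": 0, "z": 0, "rx": 0, "ry": 0, "rz": 0, "gripper": 1},
    {"x": 0, "y": 0, "z": 0, "rx": 0, "ry": 0, "rz": 0, "gripper": 1},
    {"x": 0, "y": 0, "z": 0, "rx": 0, "ry": 0, "rz": 0, "gripper": 1},
    {"x": 0, "y": 0, "z": 0, "rx": 0, "ry": 0, "rz": 0, "gripper": 1},
    {"x": 0, "y": 0, "z": 0, "rx": 0, "ry": 0, "rz": 0, "gripper": 1},
  ],
)

```text
time: 10.98
ee_pos: [562.8, -154.4, 58.4]
orientation: [2.376, 1.571, -0.437]
force: [-0.2, -0.1, -3.9]
gripper_width: 35.8
```

```bash
python3 go.py 563 -154.1 58 -71.07;  python3 - <<'E'
from cell import *
from h import *
c=calibration('wrist');im,d=get_image('wrist');cv2.imwrite('pics/w5.png',im[:,:,::-1]);np.save('pics/w5.npy',c)
a=cv2.resize(im[120:210,200:440,::-1],None,fx=3.3,fy=3.3,interpolation=cv2.INTER_CUBIC)
cv2.imwrite('pics/w5c.png',a)
E
```

```text
t 10.975 pos [ 562.81 -154.4    58.43] F [-0.22 -0.13 -3.93] w 35.8 q [-0.47  0.62  1.45  0.    1.07  0.77]
cur yaw -71.1579717114643 tilt [-1.e+00  2.e-04 -2.e-04]
tool-shift shares total (current frame) [ 0.017 -0.009 -0.011] (final frame) [ 0.017 -0.009 -0.011]
rotvec shares total [-0.001  -0.0001 -0.0001]
```

View pics/w5c.png

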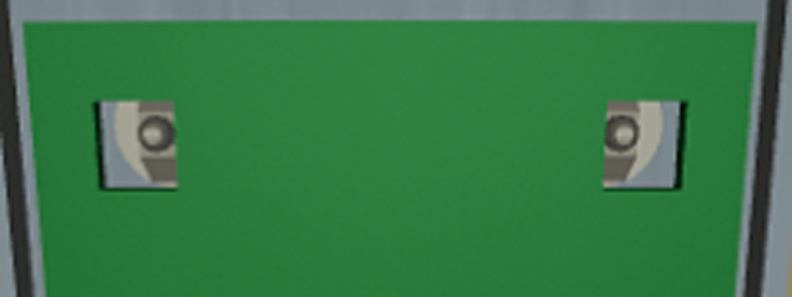

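View pics/w5.png

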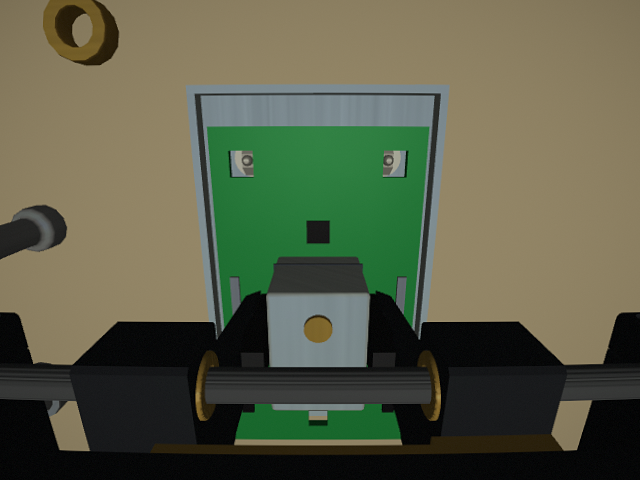

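The post tips show symmetrically inside both holes, at (247,160) and (388.5,160). I'll quantify the offset.

```bash
cat > tt.py <<'E'
from m import *
c=np.load('pics/w5.npy',allow_pickle=True).item()
p=np.array([562.81,-154.4]);y=np.radians(-71.15);ty=np.array([np.cos(y),np.sin(y)]);tz=np.array([np.sin(y),-np.cos(y)])
H=cast(c,[(200+(94+176)/2/3.3,120+145/3.3),(200+(604+687)/2/3.3,120+145/3.3)],52.4)
for w in H: print('hole y z',((w[:2]-p)@ty).round(2),((w[:2]-p)@tz).round(2))
for z in(36,38.5,41):
  W=cast(c,[(247-.3,160.1),(388.5-.3,159.9)],z)
  print(z,[(((w[:2]-p)@ty).round(2),((w[:2]-p)@tz).round(2)) for w in W])
E
python3 tt.py
```

```text
hole y z -32.57 -64.97
hole y z 31.85 -65.06
36 [(np.float64(-33.22), np.float64(-65.37)), (np.float64(31.82), np.float64(-65.55))]
38.5 [(np.float64(-32.74), np.float64(-65.54)), (np.float64(31.34), np.float64(-65.72))]
41 [(np.float64(-32.26), np.float64(-65.72)), (np.float64(30.85), np.float64(-65.9))]
```

apply_moves(
  rows=[
    {"x": 0.2, "y": -0.012, "z": -0.02, "rx": 0, "ry": 0, "rz": 0, "gripper": 1},
    {"x": 0.2, "y": 0, "z": 0, "rx": 0, "ry": 0, "rz": 0, "gripper": 1},
    {"x": 0.15, "y": 0, "z": 0, "rx": 0, "ry": 0, "rz": 0, "gripper": 1},
    {"x": 0.1, "y": 0, "z": 0, "rx": 0, "ry": 0, "rz": 0, "gripper": 1},
    {"x": 0, "y": 0, "z": 0, "rx": 0, "ry": 0, "rz": 0, "gripper": 1},
  ],
)

```text
time: 11.65
ee_pos: [563.2, -154.0, 42.1]
orientation: [2.193, 1.571, -0.62]
force: [-0.6, 0.3, -3.0]
gripper_width: 35.5
```

apply_moves(
  rows=[
    {"x": 0.02, "y": 0, "z": 0, "rx": 0, "ry": 0, "rz": 0, "gripper": 1},
    {"x": 0.02, "y": 0, "z": 0, "rx": 0, "ry": 0, "rz": 0, "gripper": 1},
    {"x": 0, "y": 0, "z": 0, "rx": 0, "ry": 0, "rz": 0, "gripper": 1},
    {"x": 0, "y": 0, "z": 0, "rx": 0, "ry": 0, "rz": 0, "gripper": 1},
    {"x": 0, "y": 0, "z": 0, "rx": 0, "ry": 0, "rz": 0, "gripper": 1},
  ],
)

```text
time: 12.28
ee_pos: [563.4, -154.1, 41.4]
orientation: [2.325, 1.57, -0.488]
force: [-0.0, 0.2, 5.9]
gripper_width: 36.1
```

Run:
```python
from cell import *
from h import *
im,d=get_image('wrist')
cv2.imwrite('pics/w6c.png',cv2.resize(im[120:210,200:440,::-1],None,fx=3.3,fy=3.3,interpolation=cv2.INTER_CUBIC))
im,d=get_image('scene')
cv2.imwrite('pics/s6c.png',cv2.resize(im[210:320,200:340,::-1],None,fx=5,fy=5,interpolation=cv2.INTER_CUBIC))
s=read_state();print(s['ee_pos'],s['force'],s['moment'])
```

```text
[ 563.40591359 -154.12245551   41.37072434] [-1.5089098   0.05813863  4.8895519 ] [0.03580766 0.26204097 0.03171146]
```

View pics/w6c.png

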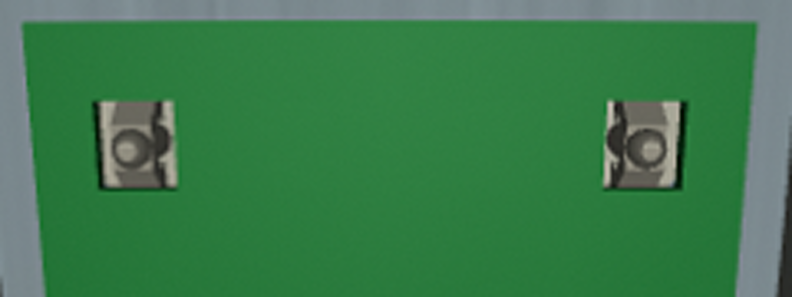

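View pics/s6c.png

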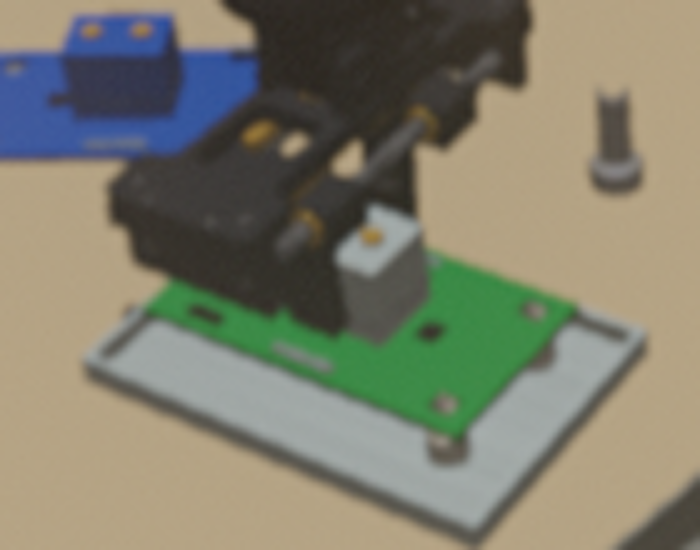

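apply_moves(
  rows=[
    {"x": -0.02, "y": 0, "z": 0, "rx": 0, "ry": 0, "rz": 0, "gripper": 1},
    {"x": 0, "y": 0, "z": 0, "rx": 0, "ry": 0, "rz": 0, "gripper": -0.3},
    {"x": 0, "y": 0, "z": 0, "rx": 0, "ry": 0, "rz": 0, "gripper": -0.3},
    {"x": 0, "y": 0, "z": 0, "rx": 0, "ry": 0, "rz": 0, "gripper": -0.3},
    {"x": 0, "y": 0, "z": 0, "rx": 0, "ry": 0, "rz": 0, "gripper": -0.3},
  ],
)

```text
time: 13.0
ee_pos: [563.1, -153.9, 41.4]
orientation: [-1.003, 1.571, 2.467]
force: [0.1, -0.1, 0.7]
gripper_width: 56.9
```

apply_moves(
  rows=[
    {"x": -0.5, "y": 0, "z": 0, "rx": 0, "ry": 0, "rz": 0, "gripper": -0.3},
    {"x": -0.9, "y": 0, "z": 0, "rx": 0, "ry": 0, "rz": 0, "gripper": -0.3},
    {"x": -0.9, "y": 0, "z": 0, "rx": 0, "ry": 0, "rz": 0, "gripper": -0.3},
    {"x": -0.3, "y": 0, "z": 0, "rx": 0, "ry": 0, "rz": 0, "gripper": -0.3},
    {"x": 0, "y": 0, "z": 0, "rx": 0, "ry": 0, "rz": 0, "gripper": 1},
  ],
)

```text
time: 13.62
ee_pos: [563.2, -154.0, 106.9]
orientation: [2.352, 1.57, -0.461]
force: [-0.6, 0.5, -0.6]
gripper_width: 49.2
```

```bash
python3 go.py 563.3 -154 90 -71.07
python3 - <<'E'
from cell import *
from h import *
im,d=get_image('wrist');cv2.imwrite('pics/w7.png',im[:,:,::-1])
E
```

```text
t 13.625 pos [ 563.21 -153.96  106.86] F [-0.61  0.5  -0.63] w 49.2 q [-0.47  0.56  1.4   0.    1.18  0.77]
cur yaw -71.15513763510825 tilt [-1.e+00  6.e-04 -6.e-04]
tool-shift shares total (current frame) [ 0.674  0.002 -0.003] (final frame) [ 0.674  0.003 -0.003]
rotvec shares total [-0.0009 -0.0004 -0.0004]
```

View pics/w7.png

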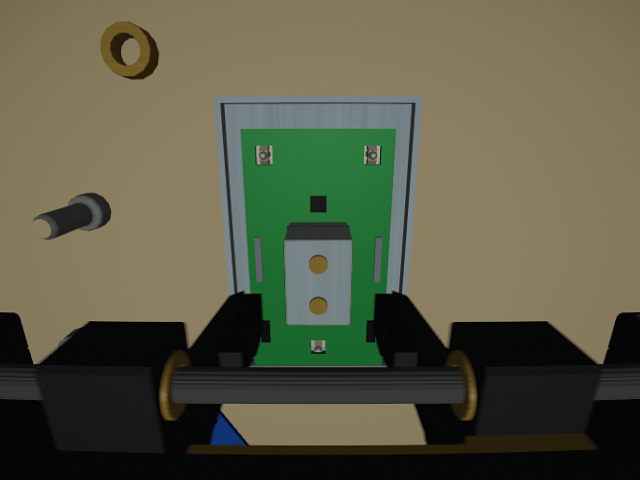

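All three post tips show in their holes, at (264,156), (372,156) and (318,347). Next I'll close the fingers and go to the press point beside c.

apply_moves(
  rows=[
    {"x": 0, "y": 0, "z": 0.8, "rx": -0.001, "ry": 0, "rz": 0, "gripper": 1},
    {"x": 0, "y": 0, "z": 0.88, "rx": 0, "ry": 0, "rz": 0, "gripper": 1},
    {"x": 0.3, "y": 0, "z": 0, "rx": 0, "ry": 0, "rz": 0, "gripper": 1},
    {"x": 0.6, "y": 0, "z": 0, "rx": 0, "ry": 0, "rz": 0, "gripper": 1},
    {"x": 0.7, "y": 0, "z": 0, "rx": 0, "ry": 0, "rz": 0, "gripper": 1},
  ],
)

```text
time: 14.3
ee_pos: [523.8, -167.2, 64.9]
orientation: [-1.057, 1.57, 2.415]
force: [-0.4, 0.2, -1.0]
gripper_width: 0.4
```

apply_moves(
  rows=[
    {"x": 0.6, "y": 0, "z": 0, "rx": 0, "ry": 0, "rz": 0, "gripper": 1},
    {"x": 0.4, "y": 0, "z": 0, "rx": 0, "ry": 0, "rz": 0, "gripper": 1},
    {"x": 0.1, "y": 0, "z": 0, "rx": 0, "ry": 0, "rz": 0, "gripper": 1},
    {"x": 0, "y": 0, "z": 0, "rx": 0, "ry": 0, "rz": 0, "gripper": 1},
    {"x": 0, "y": 0, "z": 0, "rx": 0, "ry": 0, "rz": 0, "gripper": 1},
  ],
)

```text
time: 14.92
ee_pos: [523.7, -167.7, 39.5]
orientation: [2.283, 1.57, -0.528]
force: [0.5, 0.2, 0.5]
gripper_width: 0.1
```

```bash
python3 go.py 523.5 -167.6 37 -71.07
```

```text
t 14.925 pos [ 523.67 -167.7    39.5 ] F [0.49 0.16 0.46] w 0.1 q [-0.53  0.6   1.56 -0.    0.97  0.72]
cur yaw -71.0685576115221 tilt [-1.e+00  8.e-04 -7.e-04]
tool-shift shares total (current frame) [ 0.1   -0.006  0.005] (final frame) [ 0.1   -0.006  0.005]
rotvec shares total [ 0.     -0.0004 -0.0005]
```

apply_moves(
  rows=[
    {"x": 0.05, "y": 0, "z": 0, "rx": 0, "ry": 0, "rz": 0, "gripper": 1},
    {"x": 0.05, "y": 0, "z": 0, "rx": 0, "ry": 0, "rz": 0, "gripper": 1},
    {"x": 0.05, "y": 0, "z": 0, "rx": 0, "ry": 0, "rz": 0, "gripper": 1},
    {"x": 0.04, "y": 0, "z": 0, "rx": 0, "ry": 0, "rz": 0, "gripper": 1},
    {"x": 0.03, "y": 0, "z": 0, "rx": 0, "ry": 0, "rz": 0, "gripper": 1},
  ],
)

```text
time: 15.55
ee_pos: [523.5, -167.7, 33.7]
orientation: [2.192, 1.57, -0.619]
force: [0.3, -0.0, 0.6]
gripper_width: 0.3
```

apply_moves(
  rows=[
    {"x": 0.03, "y": 0, "z": 0, "rx": 0, "ry": 0, "rz": 0, "gripper": 1},
    {"x": 0.03, "y": 0, "z": 0, "rx": 0, "ry": 0, "rz": 0, "gripper": 1},
    {"x": 0, "y": 0, "z": 0, "rx": 0, "ry": 0, "rz": 0, "gripper": 1},
    {"x": 0, "y": 0, "z": 0, "rx": 0, "ry": 0, "rz": 0, "gripper": 1},
    {"x": 0, "y": 0, "z": 0, "rx": 0, "ry": 0, "rz": 0, "gripper": 1},
  ],
)

```text
time: 16.18
ee_pos: [523.4, -167.6, 32.0]
orientation: [0.718, 1.571, -2.093]
force: [-0.3, -0.7, -0.2]
gripper_width: 0.1
```

apply_moves(
  rows=[
    {"x": 0.02, "y": 0, "z": 0, "rx": 0, "ry": 0, "rz": 0, "gripper": 1},
    {"x": 0.02, "y": 0, "z": 0, "rx": 0, "ry": 0, "rz": 0, "gripper": 1},
    {"x": 0.02, "y": 0, "z": 0, "rx": 0, "ry": 0, "rz": 0, "gripper": 1},
    {"x": 0, "y": 0, "z": 0, "rx": 0, "ry": 0, "rz": 0, "gripper": 1},
    {"x": 0, "y": 0, "z": 0, "rx": 0, "ry": 0, "rz": 0, "gripper": 1},
  ],
)

```text
time: 16.8
ee_pos: [523.4, -167.6, 30.5]
orientation: [-0.794, 1.571, 2.678]
force: [0.1, -0.0, 0.1]
gripper_width: 0.3
```

Run:
```python
from cell import *
from h import *
im,d=get_image('wrist');cv2.imwrite('pics/w8.png',im[:,:,::-1])
im,d=get_image('scene')
cv2.imwrite('pics/s8c.png',cv2.resize(im[210:320,200:340,::-1],None,fx=5,fy=5,interpolation=cv2.INTER_CUBIC))
print(read_state()['force'])
```

```text
[-0.35355804 -0.37117766  0.88182955]
```

View pics/s8c.png

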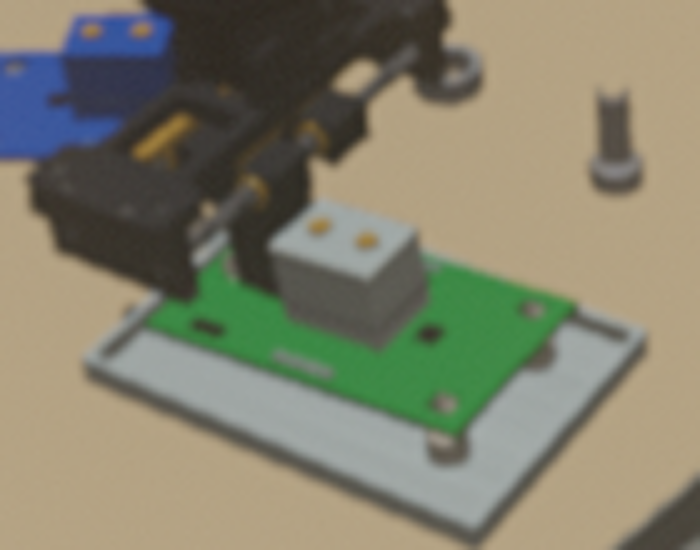

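View pics/w8.png

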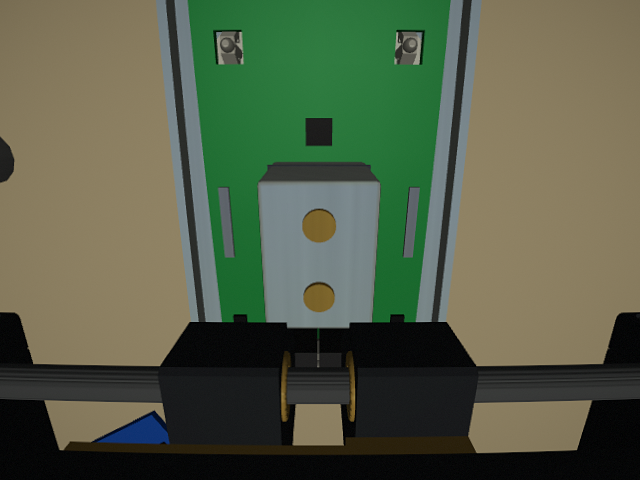

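```bash
cat > d.py <<'E'
from m import *
c=calibration('wrist');im,d=get_image('wrist');cv2.imwrite('pics/w9.png',im[:,:,::-1]);np.save('pics/w9d.npy',d)
Rm=R.from_euler('xyz',c['rotation']).as_matrix()
def zz(x0,x1,y0,y1):
    ys,xs=np.mgrid[y0:y1,x0:x1];dd=d[y0:y1,x0:x1].ravel();ok=dd>0
    u=cv2.undistortPoints(np.c_[xs.ravel(),ys.ravel()].astype(float)[:,None],c['K'],c['D'])[:,0]
    P=np.c_[u,np.ones(len(u))]*dd[:,None];W=P@Rm.T+c['xyz'];return np.median(W[ok],0).round(2),ok.sum()
for n,b in dict(ab=(250,390,30,110),left=(205,215,80,160),midL=(238,258,190,300),midR=(380,400,190,300),blocktop=(270,370,185,205),bt2=(275,365,250,275),bench=(500,620,100,300),bench2=(20,120,200,290)).items(): print(n,zz(*b))
print(read_state()['ee_pos'],read_state()['force'])
E
python3 d.py
```

```text
ab (array([ 617.36, -135.33,   35.87]), np.int64(11156))
left (array([ 587.87, -101.77,   34.66]), np.int64(796))
midL (array([ 543.74, -128.46,   31.24]), np.int64(2192))
midR (array([ 563.42, -185.46,   31.25]), np.int64(2194))
blocktop (array([ 580.34, -147.96,   73.33]), np.int64(1994))
bt2 (array([ 560.28, -154.91,   71.89]), np.int64(2244))
bench (array([ 6.0662e+02, -2.6724e+02,  6.0000e-01]), np.int64(23895))
bench2 (array([502.14, -36.93,   0.55]), np.int64(8962))
[ 523.39384433 -167.57518399   30.49919493] [0.10222163 0.35731266 0.01665578]
```

Depth shows the board tilted: about 36 mm at the a/b end and 31 mm mid-board. So end c is already low, roughly at its seat. Next I'll press a.

apply_moves(
  rows=[
    {"x": -0.7, "y": 0, "z": 0, "rx": 0, "ry": 0, "rz": 0, "gripper": 1},
    {"x": -1, "y": 0, "z": 0, "rx": 0, "ry": 0, "rz": 0, "gripper": 1},
    {"x": -0.7, "y": 0, "z": 0, "rx": 0, "ry": 0, "rz": 0, "gripper": 1},
    {"x": 0, "y": -0.3, "z": -0.8, "rx": 0, "ry": 0, "rz": 0, "gripper": 1},
    {"x": 0, "y": -0.4, "z": -0.9, "rx": 0, "ry": 0, "rz": 0, "gripper": 1},
  ],
)

```text
time: 17.58
ee_pos: [558.8, -136.3, 90.0]
orientation: [-1.232, 1.57, 2.239]
force: [0.5, 0.6, -0.3]
gripper_width: 0.4
```

apply_moves(
  rows=[
    {"x": 0, "y": -0.4, "z": -0.9, "rx": 0, "ry": 0, "rz": 0, "gripper": 1},
    {"x": 0, "y": -0.18, "z": -0.76, "rx": 0, "ry": 0, "rz": 0, "gripper": 1},
    {"x": 0.5, "y": 0, "z": 0, "rx": 0, "ry": 0, "rz": 0, "gripper": 1},
    {"x": 0.9, "y": 0, "z": 0, "rx": 0, "ry": 0, "rz": 0, "gripper": 1},
    {"x": 0.6, "y": 0, "z": 0, "rx": 0, "ry": 0, "rz": 0, "gripper": 1},
  ],
)

```text
time: 18.2
ee_pos: [591.5, -109.8, 38.3]
orientation: [-0.687, 1.568, 2.785]
force: [-1.0, -1.1, -0.3]
gripper_width: 0.5
```

```bash
python3 - <<'E'
import numpy as np
a=np.radians(18.93);Rm=np.array([[np.cos(a),-np.sin(a)],[np.sin(a),np.cos(a)]])
for p in((42,32),(42,-32),(-42,0)):print(p,Rm@p+[563.2,-154])
E
python3 go.py 592.6 -110.1 37.5 -71.07
```

```text
(42, 32) [ 592.54724854 -110.10536475]
(42, -32) [ 613.30966408 -170.64396484]
(-42, 0) [ 523.47154369 -167.6253352 ]
t 18.2 pos [ 591.5  -109.82   38.33] F [-1.05 -1.14 -0.34] w 0.5 q [-0.38  0.67  1.41 -0.    1.06  0.86]
cur yaw -71.08088613083852 tilt [-1.     -0.0017  0.0021]
tool-shift shares total (current frame) [ 0.033  0.025 -0.038] (final frame) [ 0.033  0.025 -0.038]
rotvec shares total [-0.0001  0.0014  0.0011]
```

apply_moves(
  rows=[
    {"x": 0.03, "y": 0, "z": 0, "rx": 0, "ry": 0, "rz": 0, "gripper": 1},
    {"x": 0.03, "y": 0, "z": 0, "rx": 0, "ry": 0, "rz": 0, "gripper": 1},
    {"x": 0.03, "y": 0, "z": 0, "rx": 0, "ry": 0, "rz": 0, "gripper": 1},
    {"x": 0.03, "y": 0, "z": 0, "rx": 0, "ry": 0, "rz": 0, "gripper": 1},
    {"x": 0, "y": 0, "z": 0, "rx": 0, "ry": 0, "rz": 0, "gripper": 1},
  ],
)

```text
time: 18.82
ee_pos: [592.5, -110.1, 37.7]
orientation: [2.419, 1.57, -0.392]
force: [0.2, -0.0, 0.3]
gripper_width: 0.4
```

apply_moves(
  rows=[
    {"x": 0.02, "y": 0, "z": 0, "rx": 0, "ry": 0, "rz": 0, "gripper": 1},
    {"x": 0.02, "y": 0, "z": 0, "rx": 0, "ry": 0, "rz": 0, "gripper": 1},
    {"x": 0.02, "y": 0, "z": 0, "rx": 0, "ry": 0, "rz": 0, "gripper": 1},
    {"x": 0, "y": 0, "z": 0, "rx": 0, "ry": 0, "rz": 0, "gripper": 1},
    {"x": 0, "y": 0, "z": 0, "rx": 0, "ry": 0, "rz": 0, "gripper": 1},
  ],
)

```text
time: 19.45
ee_pos: [592.5, -110.1, 36.0]
orientation: [-0.037, 1.571, -2.849]
force: [0.4, 0.7, 0.7]
gripper_width: 0.5
```

apply_moves(
  rows=[
    {"x": 0.02, "y": 0, "z": 0, "rx": 0, "ry": 0, "rz": 0, "gripper": 1},
    {"x": 0.02, "y": 0, "z": 0, "rx": 0, "ry": 0, "rz": 0, "gripper": 1},
    {"x": 0.02, "y": 0, "z": 0, "rx": 0, "ry": 0, "rz": 0, "gripper": 1},
    {"x": 0, "y": 0, "z": 0, "rx": 0, "ry": 0, "rz": 0, "gripper": 1},
    {"x": 0, "y": 0, "z": 0, "rx": 0, "ry": 0, "rz": 0, "gripper": 1},
  ],
)

```text
time: 20.08
ee_pos: [592.6, -110.1, 34.6]
orientation: [2.622, 1.57, -0.19]
force: [-1.0, 0.1, 1.9]
gripper_width: 0.3
```

apply_moves(
  rows=[
    {"x": 0.02, "y": 0, "z": 0, "rx": 0, "ry": 0, "rz": 0, "gripper": 1},
    {"x": 0.02, "y": 0, "z": 0, "rx": 0, "ry": 0, "rz": 0, "gripper": 1},
    {"x": 0.02, "y": 0, "z": 0, "rx": 0, "ry": 0, "rz": 0, "gripper": 1},
    {"x": 0, "y": 0, "z": 0, "rx": 0, "ry": 0, "rz": 0, "gripper": 1},
    {"x": 0, "y": 0, "z": 0, "rx": 0, "ry": 0, "rz": 0, "gripper": 1},
  ],
)

```text
time: 20.7
ee_pos: [592.4, -110.1, 32.7]
orientation: [-0.483, 1.57, 2.989]
force: [0.7, 0.1, 1.7]
gripper_width: 0.5
```

apply_moves(
  rows=[
    {"x": 0.02, "y": 0, "z": 0, "rx": 0, "ry": 0, "rz": 0, "gripper": 1},
    {"x": 0.02, "y": 0, "z": 0, "rx": 0, "ry": 0, "rz": 0, "gripper": 1},
    {"x": 0.02, "y": 0, "z": 0, "rx": 0, "ry": 0, "rz": 0, "gripper": 1},
    {"x": 0, "y": 0, "z": 0, "rx": 0, "ry": 0, "rz": 0, "gripper": 1},
    {"x": 0, "y": 0, "z": 0, "rx": 0, "ry": 0, "rz": 0, "gripper": 1},
  ],
)

```text
time: 21.32
ee_pos: [592.4, -110.0, 31.5]
orientation: [-0.266, 1.571, -3.077]
force: [0.4, 1.1, 0.2]
gripper_width: 0.4
```

Run:
```python
from cell import *
from h import *
im,d=get_image('wrist');cv2.imwrite('pics/w10.png',im[:,:,::-1])
im,d=get_image('scene')
cv2.imwrite('pics/s10c.png',cv2.resize(im[210:320,200:340,::-1],None,fx=5,fy=5,interpolation=cv2.INTER_CUBIC))
print(read_state()['force'])
```

```text
[ 0.96076441 -0.06138297  0.41157689]
```

View pics/s10c.png

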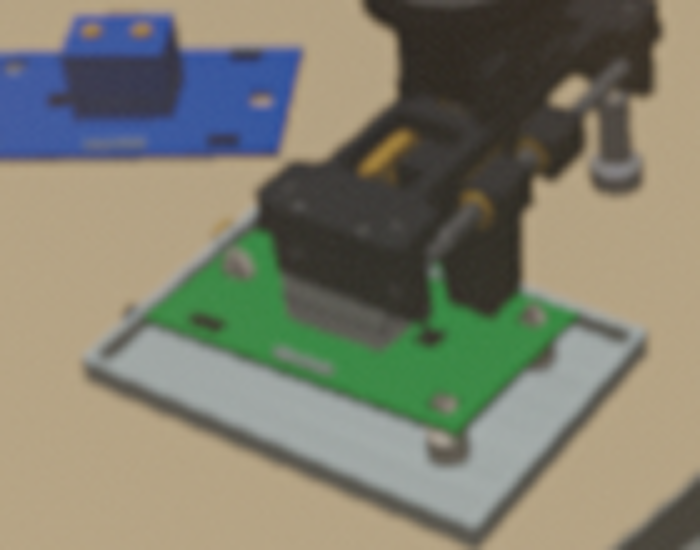

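View pics/w10.png

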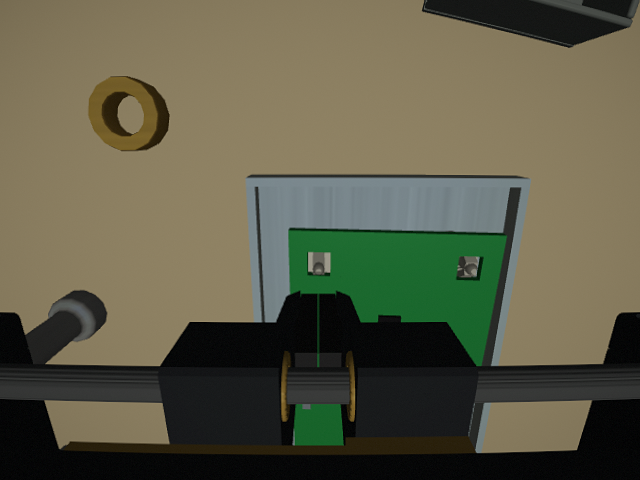

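apply_moves(
  rows=[
    {"x": 0.02, "y": 0, "z": 0, "rx": 0, "ry": 0, "rz": 0, "gripper": 1},
    {"x": 0.02, "y": 0, "z": 0, "rx": 0, "ry": 0, "rz": 0, "gripper": 1},
    {"x": 0.02, "y": 0, "z": 0, "rx": 0, "ry": 0, "rz": 0, "gripper": 1},
    {"x": 0, "y": 0, "z": 0, "rx": 0, "ry": 0, "rz": 0, "gripper": 1},
    {"x": 0, "y": 0, "z": 0, "rx": 0, "ry": 0, "rz": 0, "gripper": 1},
  ],
)

```text
time: 22.05
ee_pos: [592.5, -110.1, 30.0]
orientation: [2.519, 1.571, -0.292]
force: [1.4, 0.9, 1.5]
gripper_width: 0.3
```

```bash
cat > d2.py <<'E'
import sys
from m import *
# plane fit of green board pixels + block, in housing frame
def run(tag):
    c=calibration('wrist');im,d=get_image('wrist');cv2.imwrite(f'pics/{tag}.png',im[:,:,::-1])
    hsv=cv2.cvtColor(im,cv2.COLOR_RGB2HSV);g=cv2.erode(cv2.inRange(hsv,(45,80,40),(85,255,255)),np.ones((5,5)))
    ys,xs=np.nonzero(g&(255*(d>0)).astype(np.uint8))
    Rm=R.from_euler('xyz',c['rotation']).as_matrix()
    u=cv2.undistortPoints(np.c_[xs,ys].astype(float)[:,None],c['K'],c['D'])[:,0]
    W=np.c_[u,np.ones(len(u))]*d[ys,xs][:,None]@Rm.T+c['xyz']
    a=np.radians(18.93);Q=(W[:,:2]-[563.2,-154])@np.array([[np.cos(a),-np.sin(a)],[np.sin(a),np.cos(a)]])
    k=(abs(Q[:,0])<82)&(abs(Q[:,1])<47)&(W[:,2]<45)&(W[:,2]>15);Q=Q[k];z=W[k,2]
    for _ in range(3):
        A=np.c_[Q,np.ones(len(Q))];s=np.linalg.lstsq(A,z,rcond=None)[0];r=z-A@s;m=abs(r)<2*r.std();Q,z=Q[m],z[m]
    print('n',len(z),'slopes',s[:2].round(4),'top z at a,b,c',[(s@[x,y,1]).round(2) for x,y in M],'ctr',s[2].round(2))
run(sys.argv[1]);st=read_state();print(st['time'],st['ee_pos'].round(2),st['force'].round(2))
E
python3 d2.py w11
```

```text
n 15112 slopes [ 0.0401 -0.1007] top z at a,b,c [np.float64(30.0), np.float64(36.44), np.float64(28.01)] ctr 30.61
22.1 [ 592.47 -110.05   29.97] [0.55 0.56 2.48]
```

apply_moves(
  rows=[
    {"x": -0.56, "y": 0, "z": 0, "rx": 0, "ry": 0, "rz": 0, "gripper": 1},
    {"x": 0, "y": 0.8, "z": 0, "rx": 0, "ry": 0, "rz": 0, "gripper": 1},
    {"x": 0, "y": 0.9, "z": 0, "rx": 0, "ry": 0, "rz": 0, "gripper": 1},
    {"x": 0, "y": 0.86, "z": 0, "rx": 0, "ry": 0, "rz": 0, "gripper": 1},
    {"x": 0.1, "y": 0, "z": 0, "rx": 0, "ry": 0, "rz": 0, "gripper": 1},
  ],
)

```text
time: 22.72
ee_pos: [613.6, -172.8, 41.4]
orientation: [2.153, 1.57, -0.66]
force: [-0.1, 0.5, -1.2]
gripper_width: 0.5
```

apply_moves(
  rows=[
    {"x": 0.1, "y": 0, "z": 0, "rx": 0, "ry": 0, "rz": 0, "gripper": 1},
    {"x": 0.06, "y": 0, "z": 0, "rx": 0, "ry": 0, "rz": 0, "gripper": 1},
    {"x": 0.04, "y": 0, "z": 0, "rx": 0, "ry": 0, "rz": 0, "gripper": 1},
    {"x": 0, "y": 0, "z": 0, "rx": 0, "ry": 0, "rz": 0, "gripper": 1},
    {"x": 0, "y": 0, "z": 0, "rx": 0, "ry": 0, "rz": 0, "gripper": 1},
  ],
)

```text
time: 23.35
ee_pos: [613.3, -170.5, 36.6]
orientation: [2.258, 1.571, -0.553]
force: [-0.2, 0.3, -0.6]
gripper_width: 0.6
```

apply_moves(
  rows=[
    {"x": 0.02, "y": 0, "z": 0, "rx": 0, "ry": 0, "rz": 0, "gripper": 1},
    {"x": 0.02, "y": 0, "z": 0, "rx": 0, "ry": 0, "rz": 0, "gripper": 1},
    {"x": 0.02, "y": 0, "z": 0, "rx": 0, "ry": 0, "rz": 0, "gripper": 1},
    {"x": 0, "y": 0, "z": 0, "rx": 0, "ry": 0, "rz": 0, "gripper": 1},
    {"x": 0, "y": 0, "z": 0, "rx": 0, "ry": 0, "rz": 0, "gripper": 1},
  ],
)

```text
time: 23.98
ee_pos: [613.4, -170.6, 35.1]
orientation: [2.455, 1.57, -0.356]
force: [-0.3, 0.4, 2.4]
gripper_width: 0.2
```

apply_moves(
  rows=[
    {"x": 0.02, "y": 0, "z": 0, "rx": 0, "ry": 0, "rz": 0, "gripper": 1},
    {"x": 0.02, "y": 0, "z": 0, "rx": 0, "ry": 0, "rz": 0, "gripper": 1},
    {"x": 0.02, "y": 0, "z": 0, "rx": 0, "ry": 0, "rz": 0, "gripper": 1},
    {"x": 0, "y": 0, "z": 0, "rx": 0, "ry": 0, "rz": 0, "gripper": 1},
    {"x": 0, "y": 0, "z": 0, "rx": 0, "ry": 0, "rz": 0, "gripper": 1},
  ],
)

```text
time: 24.6
ee_pos: [612.9, -170.5, 33.1]
orientation: [-0.712, 1.57, 2.76]
force: [-0.7, -0.3, 0.6]
gripper_width: 0.5
```

apply_moves(
  rows=[
    {"x": 0.02, "y": 0, "z": 0, "rx": 0, "ry": 0, "rz": 0, "gripper": 1},
    {"x": 0.02, "y": 0, "z": 0, "rx": 0, "ry": 0, "rz": 0, "gripper": 1},
    {"x": 0.02, "y": 0, "z": 0, "rx": 0, "ry": 0, "rz": 0, "gripper": 1},
    {"x": 0, "y": 0, "z": 0, "rx": 0, "ry": 0, "rz": 0, "gripper": 1},
    {"x": 0, "y": 0, "z": 0, "rx": 0, "ry": 0, "rz": 0, "gripper": 1},
  ],
)

```text
time: 25.22
ee_pos: [613.2, -170.6, 32.0]
orientation: [-1.006, 1.571, 2.466]
force: [0.3, -0.4, -0.1]
gripper_width: 0.6
```

apply_moves(
  rows=[
    {"x": 0.02, "y": 0, "z": 0, "rx": 0, "ry": 0, "rz": 0, "gripper": 1},
    {"x": 0.02, "y": 0, "z": 0, "rx": 0, "ry": 0, "rz": 0, "gripper": 1},
    {"x": 0.02, "y": 0, "z": 0, "rx": 0, "ry": 0, "rz": 0, "gripper": 1},
    {"x": 0, "y": 0, "z": 0, "rx": 0, "ry": 0, "rz": 0, "gripper": 1},
    {"x": 0, "y": 0, "z": 0, "rx": 0, "ry": 0, "rz": 0, "gripper": 1},
  ],
)

```text
time: 25.85
ee_pos: [613.3, -170.6, 30.5]
orientation: [2.063, 1.571, -0.748]
force: [0.1, -0.3, 0.5]
gripper_width: 0.7
```

```bash
python3 d2.py w12
```

```text
n 14311 slopes [ 0.0222 -0.0137] top z at a,b,c [np.float64(29.89), np.float64(30.76), np.float64(27.44)] ctr 28.88
25.9 [ 613.26 -170.62   30.5 ] [0.25 0.07 0.09]
```

apply_moves(
  rows=[
    {"x": 0.02, "y": 0, "z": 0, "rx": 0, "ry": 0, "rz": 0, "gripper": 1},
    {"x": 0.02, "y": 0, "z": 0, "rx": 0, "ry": 0, "rz": 0, "gripper": 1},
    {"x": 0.01, "y": 0, "z": 0, "rx": 0, "ry": 0, "rz": 0, "gripper": 1},
    {"x": 0, "y": 0, "z": 0, "rx": 0, "ry": 0, "rz": 0, "gripper": 1},
    {"x": 0, "y": 0, "z": 0, "rx": 0, "ry": 0, "rz": 0, "gripper": 1},
  ],
)

```text
time: 26.52
ee_pos: [613.3, -170.6, 29.3]
orientation: [2.346, 1.571, -0.465]
force: [0.8, -0.7, 0.2]
gripper_width: 0.1
```

apply_moves(
  rows=[
    {"x": 0.01, "y": 0, "z": 0, "rx": 0, "ry": 0, "rz": 0, "gripper": 1},
    {"x": 0.01, "y": 0, "z": 0, "rx": 0, "ry": 0, "rz": 0, "gripper": 1},
    {"x": 0.01, "y": 0, "z": 0, "rx": 0, "ry": 0, "rz": 0, "gripper": 1},
    {"x": 0, "y": 0, "z": 0, "rx": 0, "ry": 0, "rz": 0, "gripper": 1},
    {"x": 0, "y": 0, "z": 0, "rx": 0, "ry": 0, "rz": 0, "gripper": 1},
  ],
)

```text
time: 27.15
ee_pos: [613.0, -170.5, 28.3]
orientation: [-0.694, 1.57, 2.779]
force: [0.0, 0.2, 0.5]
gripper_width: 0.4
```

apply_moves(
  rows=[
    {"x": 0.01, "y": 0, "z": 0, "rx": 0, "ry": 0, "rz": 0, "gripper": 1},
    {"x": 0.01, "y": 0, "z": 0, "rx": 0, "ry": 0, "rz": 0, "gripper": 1},
    {"x": 0.005, "y": 0, "z": 0, "rx": 0, "ry": 0, "rz": 0, "gripper": 1},
    {"x": 0, "y": 0, "z": 0, "rx": 0, "ry": 0, "rz": 0, "gripper": 1},
    {"x": 0, "y": 0, "z": 0, "rx": 0, "ry": 0, "rz": 0, "gripper": 1},
  ],
)

```text
time: 27.78
ee_pos: [613.2, -170.6, 27.9]
orientation: [2.149, 1.571, -0.662]
force: [0.7, 0.0, -0.2]
gripper_width: 0.4
```

```bash
python3 d2.py w13
```

```text
n 14730 slopes [0.0073 0.0315] top z at a,b,c [np.float64(29.36), np.float64(27.34), np.float64(27.4)] ctr 27.87
27.825 [ 613.24 -170.62   27.88] [0.08 0.6  1.04]
```

View pics/w13.png

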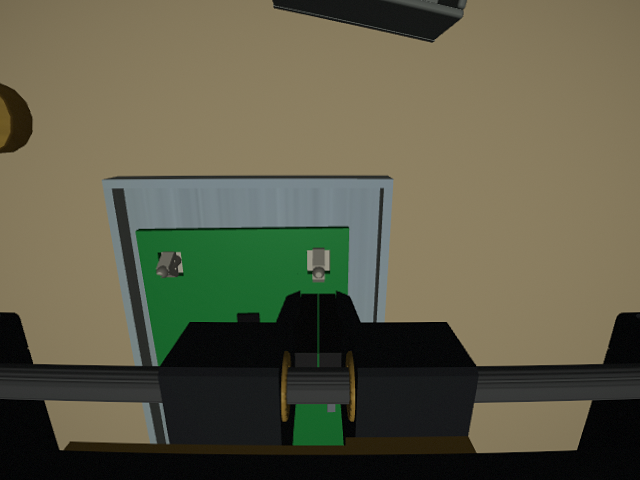

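apply_moves(
  rows=[
    {"x": 0.01, "y": 0, "z": 0, "rx": 0, "ry": 0, "rz": 0, "gripper": 1},
    {"x": 0.01, "y": 0, "z": 0, "rx": 0, "ry": 0, "rz": 0, "gripper": 1},
    {"x": 0, "y": 0, "z": 0, "rx": 0, "ry": 0, "rz": 0, "gripper": 1},
    {"x": 0, "y": 0, "z": 0, "rx": 0, "ry": 0, "rz": 0, "gripper": 1},
    {"x": 0, "y": 0, "z": 0, "rx": 0, "ry": 0, "rz": 0, "gripper": 1},
  ],
)

```text
time: 28.45
ee_pos: [613.3, -170.6, 27.4]
orientation: [1.872, 1.571, -0.939]
force: [-0.6, -0.4, 1.3]
gripper_width: 0.5
```

apply_moves(
  rows=[
    {"x": 0.01, "y": 0, "z": 0, "rx": 0, "ry": 0, "rz": 0, "gripper": 1},
    {"x": 0.005, "y": 0, "z": 0, "rx": 0, "ry": 0, "rz": 0, "gripper": 1},
    {"x": 0, "y": 0, "z": 0, "rx": 0, "ry": 0, "rz": 0, "gripper": 1},
    {"x": 0, "y": 0, "z": 0, "rx": 0, "ry": 0, "rz": 0, "gripper": 1},
    {"x": 0, "y": 0, "z": 0, "rx": 0, "ry": 0, "rz": 0, "gripper": 1},
  ],
)

```text
time: 29.08
ee_pos: [613.3, -170.6, 27.2]
orientation: [2.425, 1.57, -0.386]
force: [-1.0, 0.2, 5.7]
gripper_width: 0.8
```

apply_moves(
  rows=[
    {"x": 0.006, "y": 0, "z": 0, "rx": 0, "ry": 0, "rz": 0, "gripper": 1},
    {"x": 0, "y": 0, "z": 0, "rx": 0, "ry": 0, "rz": 0, "gripper": 1},
    {"x": 0, "y": 0, "z": 0, "rx": 0, "ry": 0, "rz": 0, "gripper": 1},
    {"x": 0, "y": 0, "z": 0, "rx": 0, "ry": 0, "rz": 0, "gripper": 1},
    {"x": 0, "y": 0, "z": 0, "rx": 0, "ry": 0, "rz": 0, "gripper": 1},
  ],
)

```text
time: 29.7
ee_pos: [613.3, -170.6, 27.0]
orientation: [2.416, 1.571, -0.396]
force: [-0.3, 0.8, 5.8]
gripper_width: 0.3
```

```bash
python3 d2.py w14
```

```text
n 14330 slopes [-0.0016  0.001 ] top z at a,b,c [np.float64(27.12), np.float64(27.06), np.float64(27.3)] ctr 27.2
29.75 [ 613.34 -170.62   27.02] [-0.95  1.33  5.38]
```

apply_moves(
  rows=[
    {"x": 0.008, "y": 0, "z": 0, "rx": 0, "ry": 0, "rz": 0, "gripper": 1},
    {"x": 0, "y": 0, "z": 0, "rx": 0, "ry": 0, "rz": 0, "gripper": 1},
    {"x": 0, "y": 0, "z": 0, "rx": 0, "ry": 0, "rz": 0, "gripper": 1},
    {"x": 0, "y": 0, "z": 0, "rx": 0, "ry": 0, "rz": 0, "gripper": 1},
    {"x": 0, "y": 0, "z": 0, "rx": 0, "ry": 0, "rz": 0, "gripper": 1},
  ],
)

```text
time: 30.38
ee_pos: [613.3, -170.6, 27.0]
orientation: [2.356, 1.57, -0.455]
force: [-1.3, 0.4, 6.3]
gripper_width: 0.1
```

apply_moves(
  rows=[
    {"x": 0.008, "y": 0, "z": 0, "rx": 0, "ry": 0, "rz": 0, "gripper": 1},
    {"x": 0, "y": 0, "z": 0, "rx": 0, "ry": 0, "rz": 0, "gripper": 1},
    {"x": 0, "y": 0, "z": 0, "rx": 0, "ry": 0, "rz": 0, "gripper": 1},
    {"x": 0, "y": 0, "z": 0, "rx": 0, "ry": 0, "rz": 0, "gripper": 1},
    {"x": 0, "y": 0, "z": 0, "rx": 0, "ry": 0, "rz": 0, "gripper": 1},
  ],
)

```text
time: 31.0
ee_pos: [613.4, -170.6, 27.0]
orientation: [2.369, 1.57, -0.442]
force: [-1.6, 1.4, 6.7]
gripper_width: 0.5
```

apply_moves(
  rows=[
    {"x": -0.3, "y": 0, "z": 0, "rx": 0, "ry": 0, "rz": 0, "gripper": 1},
    {"x": -0.2, "y": -0.8, "z": 0, "rx": 0, "ry": 0, "rz": 0, "gripper": 1},
    {"x": 0, "y": -0.9, "z": 0, "rx": 0, "ry": 0, "rz": 0, "gripper": 1},
    {"x": 0, "y": -0.86, "z": 0, "rx": 0, "ry": 0, "rz": 0, "gripper": 1},
    {"x": 0.2, "y": 0, "z": 0, "rx": 0, "ry": 0, "rz": 0, "gripper": 1},
  ],
)

```text
time: 31.62
ee_pos: [592.1, -108.2, 34.1]
orientation: [-1.402, 1.571, 2.072]
force: [0.4, -0.9, 0.8]
gripper_width: 0.4
```

apply_moves(
  rows=[
    {"x": 0.13, "y": 0, "z": 0, "rx": 0, "ry": 0, "rz": 0, "gripper": 1},
    {"x": 0.06, "y": 0, "z": 0, "rx": 0, "ry": 0, "rz": 0, "gripper": 1},
    {"x": 0.04, "y": 0, "z": 0, "rx": 0, "ry": 0, "rz": 0, "gripper": 1},
    {"x": 0, "y": 0, "z": 0, "rx": 0, "ry": 0, "rz": 0, "gripper": 1},
    {"x": 0, "y": 0, "z": 0, "rx": 0, "ry": 0, "rz": 0, "gripper": 1},
  ],
)

```text
time: 32.25
ee_pos: [592.5, -110.2, 28.3]
orientation: [2.372, 1.571, -0.439]
force: [-1.1, 0.4, -0.2]
gripper_width: 0.3
```

```bash
python3 d2.py w15
```

```text
n 14397 slopes [-0.0008 -0.0006] top z at a,b,c [np.float64(27.13), np.float64(27.17), np.float64(27.25)] ctr 27.2
32.3 [ 592.53 -110.14   28.26] [-0.   -0.16 -0.67]
```

View pics/w15.png

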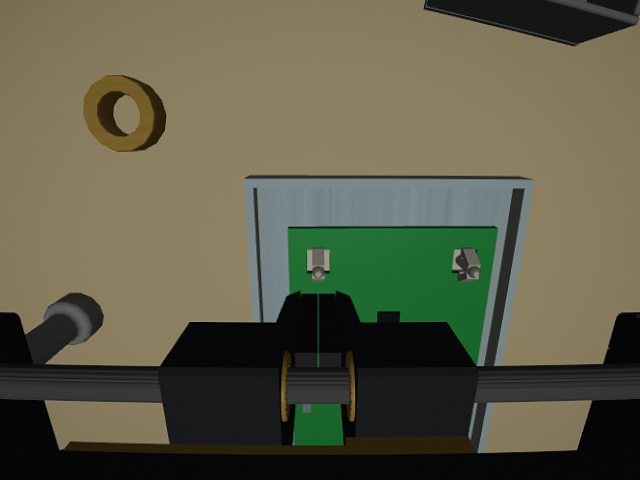

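apply_moves(
  rows=[
    {"x": 0.02, "y": 0, "z": 0, "rx": 0, "ry": 0, "rz": 0, "gripper": 1},
    {"x": 0.02, "y": 0, "z": 0, "rx": 0, "ry": 0, "rz": 0, "gripper": 1},
    {"x": 0.01, "y": 0, "z": 0, "rx": 0, "ry": 0, "rz": 0, "gripper": 1},
    {"x": 0.006, "y": 0, "z": 0, "rx": 0, "ry": 0, "rz": 0, "gripper": 1},
    {"x": 0, "y": 0, "z": 0, "rx": 0, "ry": 0, "rz": 0, "gripper": 1},
  ],
)

```text
time: 32.92
ee_pos: [592.5, -110.1, 27.0]
orientation: [2.356, 1.571, -0.455]
force: [-0.8, 0.9, 3.7]
gripper_width: 0.4
```

apply_moves(
  rows=[
    {"x": 0.006, "y": 0, "z": 0, "rx": 0, "ry": 0, "rz": 0, "gripper": 1},
    {"x": 0.004, "y": 0, "z": 0, "rx": 0, "ry": 0, "rz": 0, "gripper": 1},
    {"x": 0, "y": 0, "z": 0, "rx": 0, "ry": 0, "rz": 0, "gripper": 1},
    {"x": 0, "y": 0, "z": 0, "rx": 0, "ry": 0, "rz": 0, "gripper": 1},
    {"x": 0, "y": 0, "z": 0, "rx": 0, "ry": 0, "rz": 0, "gripper": 1},
  ],
)

```text
time: 33.55
ee_pos: [592.5, -110.0, 27.0]
orientation: [2.359, 1.57, -0.452]
force: [-2.4, 0.4, 6.5]
gripper_width: 0.5
```

apply_moves(
  rows=[
    {"x": 0.01, "y": 0, "z": 0, "rx": 0, "ry": 0, "rz": 0, "gripper": 1},
    {"x": 0, "y": 0, "z": 0, "rx": 0, "ry": 0, "rz": 0, "gripper": 1},
    {"x": 0, "y": 0, "z": 0, "rx": 0, "ry": 0, "rz": 0, "gripper": 1},
    {"x": 0, "y": 0, "z": 0, "rx": 0, "ry": 0, "rz": 0, "gripper": 1},
    {"x": 0, "y": 0, "z": 0, "rx": 0, "ry": 0, "rz": 0, "gripper": 1},
  ],
)

```text
time: 34.17
ee_pos: [592.5, -110.0, 27.0]
orientation: [2.367, 1.57, -0.444]
force: [-2.5, 0.8, 8.2]
gripper_width: 0.4
```

a stops dead at the same height as b (27.0 mm). Now I'll check c.

apply_moves(
  rows=[
    {"x": -0.7, "y": 0, "z": 0, "rx": 0, "ry": 0, "rz": 0, "gripper": 1},
    {"x": -1, "y": 0, "z": 0, "rx": 0, "ry": 0, "rz": 0, "gripper": 1},
    {"x": -0.7, "y": 0, "z": 0, "rx": 0, "ry": 0, "rz": 0, "gripper": 1},
    {"x": 0, "y": 0.3, "z": 0.8, "rx": 0, "ry": 0, "rz": 0, "gripper": 1},
    {"x": 0, "y": 0.4, "z": 0.9, "rx": 0, "ry": 0, "rz": 0, "gripper": 1},
  ],
)

```text
time: 34.8
ee_pos: [557.6, -140.5, 86.2]
orientation: [2.311, 1.57, -0.5]
force: [0.6, -0.5, -0.2]
gripper_width: 0.7
```

apply_moves(
  rows=[
    {"x": 0, "y": 0.4, "z": 0.9, "rx": 0, "ry": 0, "rz": 0, "gripper": 1},
    {"x": 0, "y": 0.18, "z": 0.76, "rx": 0, "ry": 0, "rz": 0, "gripper": 1},
    {"x": 0.4, "y": 0, "z": 0, "rx": 0, "ry": 0, "rz": 0, "gripper": 1},
    {"x": 0.9, "y": 0, "z": 0, "rx": 0, "ry": 0, "rz": 0, "gripper": 1},
    {"x": 0.7, "y": 0, "z": 0, "rx": 0, "ry": 0, "rz": 0, "gripper": 1},
  ],
)

```text
time: 35.42
ee_pos: [523.7, -166.9, 34.9]
orientation: [-1.17, 1.57, 2.302]
force: [0.4, 0.1, -0.6]
gripper_width: 0.5
```

apply_moves(
  rows=[
    {"x": 0.1, "y": 0, "z": 0, "rx": 0, "ry": 0, "rz": 0, "gripper": 1},
    {"x": 0.05, "y": 0, "z": 0, "rx": 0, "ry": 0, "rz": 0, "gripper": 1},
    {"x": 0, "y": 0, "z": 0, "rx": 0, "ry": 0, "rz": 0, "gripper": 1},
    {"x": 0, "y": 0, "z": 0, "rx": 0, "ry": 0, "rz": 0, "gripper": 1},
    {"x": 0, "y": 0, "z": 0, "rx": 0, "ry": 0, "rz": 0, "gripper": 1},
  ],
)

```text
time: 36.05
ee_pos: [523.5, -167.6, 32.9]
orientation: [2.344, 1.57, -0.467]
force: [0.1, 0.4, 0.1]
gripper_width: 0.3
```

apply_moves(
  rows=[
    {"x": 0.06, "y": 0, "z": 0, "rx": 0, "ry": 0, "rz": 0, "gripper": 1},
    {"x": 0.06, "y": 0, "z": 0, "rx": 0, "ry": 0, "rz": 0, "gripper": 1},
    {"x": 0.05, "y": 0, "z": 0, "rx": 0, "ry": 0, "rz": 0, "gripper": 1},
    {"x": 0.02, "y": 0, "z": 0, "rx": 0, "ry": 0, "rz": 0, "gripper": 1},
    {"x": 0, "y": 0, "z": 0, "rx": 0, "ry": 0, "rz": 0, "gripper": 1},
  ],
)

```text
time: 36.67
ee_pos: [523.4, -167.6, 27.7]
orientation: [-0.725, 1.571, 2.747]
force: [-0.6, 0.5, -0.3]
gripper_width: 0.1
```

apply_moves(
  rows=[
    {"x": 0.02, "y": 0, "z": 0, "rx": 0, "ry": 0, "rz": 0, "gripper": 1},
    {"x": 0.02, "y": 0, "z": 0, "rx": 0, "ry": 0, "rz": 0, "gripper": 1},
    {"x": 0.01, "y": 0, "z": 0, "rx": 0, "ry": 0, "rz": 0, "gripper": 1},
    {"x": 0.006, "y": 0, "z": 0, "rx": 0, "ry": 0, "rz": 0, "gripper": 1},
    {"x": 0, "y": 0, "z": 0, "rx": 0, "ry": 0, "rz": 0, "gripper": 1},
  ],
)

```text
time: 37.3
ee_pos: [523.4, -167.6, 27.0]
orientation: [2.134, 1.57, -0.677]
force: [-2.0, 0.4, 6.5]
gripper_width: 0.2
```

apply_moves(
  rows=[
    {"x": 0.008, "y": 0, "z": 0, "rx": 0, "ry": 0, "rz": 0, "gripper": 1},
    {"x": 0.006, "y": 0, "z": 0, "rx": 0, "ry": 0, "rz": 0, "gripper": 1},
    {"x": 0, "y": 0, "z": 0, "rx": 0, "ry": 0, "rz": 0, "gripper": 1},
    {"x": 0, "y": 0, "z": 0, "rx": 0, "ry": 0, "rz": 0, "gripper": 1},
    {"x": 0, "y": 0, "z": 0, "rx": 0, "ry": 0, "rz": 0, "gripper": 1},
  ],
)

```text
time: 37.92
ee_pos: [523.4, -167.6, 27.0]
orientation: [2.12, 1.57, -0.691]
force: [-3.2, 0.9, 8.9]
gripper_width: 0.3
```

All three stop at 27.0 mm. Now I'll retreat and do a final check.

apply_moves(
  rows=[
    {"x": -0.5, "y": 0, "z": 0, "rx": 0, "ry": 0, "rz": 0, "gripper": 1},
    {"x": -1, "y": 0, "z": 0, "rx": 0, "ry": 0, "rz": 0, "gripper": 1},
    {"x": -1, "y": 0, "z": 0, "rx": 0, "ry": 0, "rz": 0, "gripper": 1},
    {"x": -1, "y": 0, "z": 0, "rx": 0, "ry": 0, "rz": 0, "gripper": 1},
    {"x": -0.8, "y": 0, "z": 0, "rx": 0, "ry": 0, "rz": 0, "gripper": 1},
  ],
)

```text
time: 38.55
ee_pos: [523.5, -167.6, 135.1]
orientation: [2.308, 1.57, -0.503]
force: [0.2, 0.6, -0.0]
gripper_width: 0.6
```

apply_moves(
  rows=[
    {"x": -0.5, "y": 0, "z": 0, "rx": 0, "ry": 0, "rz": 0, "gripper": 1},
    {"x": -0.3, "y": 0, "z": 0, "rx": 0, "ry": 0, "rz": 0, "gripper": 1},
    {"x": 0, "y": 0, "z": 0, "rx": 0, "ry": 0, "rz": 0, "gripper": 1},
    {"x": 0, "y": 0, "z": 0, "rx": 0, "ry": 0, "rz": 0, "gripper": 1},
    {"x": 0, "y": 0, "z": 0, "rx": 0, "ry": 0, "rz": 0, "gripper": 1},
  ],
)

```text
time: 39.17
ee_pos: [523.2, -167.5, 153.0]
orientation: [-0.837, 1.57, 2.635]
force: [-0.8, -0.1, 0.2]
gripper_width: 0.7
```

```bash
python3 d2.py w20
python3 - <<'E'
from cell import *
from h import *
im,d=get_image('scene');cv2.imwrite('pics/s20.png',cv2.resize(im[210:320,200:340,::-1],None,fx=5,fy=5,interpolation=cv2.INTER_CUBIC))
E
```

```text
n 14955 slopes [ 0.0004 -0.0004] top z at a,b,c [np.float64(27.16), np.float64(27.18), np.float64(27.11)] ctr 27.14
39.225 [ 523.28 -167.5   153.1 ] [-0.52 -0.29  0.36]
```

View pics/w20.png

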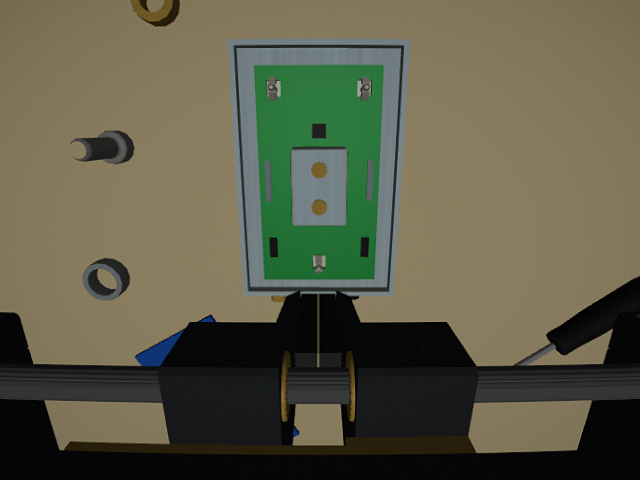

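View pics/s20.png

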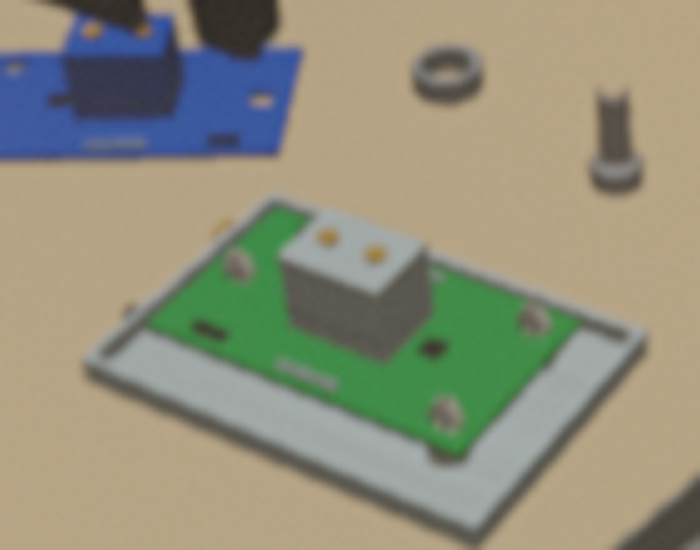

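The board is level and seated, with all three posts standing through their holes at (273,88), (365,88) and (319,262). The robot is clear and the bystanders look untouched, so I'm handing in.

```bash
python3 -c "
from cell import *
job_done();print(read_state()['time'])"
```

```text
the job is handed in; nothing more can be done
the job is handed in; nothing more can be done
```

I carried the large green board by its block to the housing and set it over the three posts with the single hole on post c. I then let go and pressed it home beside each hole with closed fingers. I handed the job in after about 39 s of the 61 s; no verdict is reported.

**Last checks:**
- **Seating:** the final press beside each post stopped dead at the same height, 27.0 mm at the board top. That puts the seats at about 23 mm and the block centre at about 47 mm, under the 49.5 mm limit.
- **Level:** after I backed off, a fit to the wrist camera's depth put the board top at 27.1–27.2 mm over all three posts, a tilt of about 0.0006 rad.
- **Posts and bench:** pictures show all three posts standing through their holes. The bystanders in those last views looked undisturbed, but I did not measure them or take a final picture of the whole bench.

**Force:** the highest force I read was about 10 N between board and posts while setting it down, and 8.9 N while pressing. Forces were only read at the end of each move, so a brief peak in between would not show.

**What disagreed:** post c went down earlier than planned. I found it nearly home before I had seen any pressing force there, because the board tilted after I released it. I pressed a and b in stages and checked c again last. Post a also came down the last 2 mm while I was pressing b.

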